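Ready the impeller balancing stand for a run-out check

ROBOT

A 6-joint arm with a two-finger parallel gripper is mounted at the origin on the work surface. World frame = base frame: x ahead of the robot, y to its left, z up, the work surface at z = 0. Lengths are in m, angles in degrees, forces in N, time in s.
With the tool pointing down it reaches from about 0.35 to 0.975 m from the base axis. Payload 7.1 kg.
Tool frame: the origin (TCP) lies at the very end of the fingers, on their centre line; the grasp point (between the pads) lies 19 mm behind it; z points along the fingers, y is the direction in which the jaws open and shut (so a half turn about z gives the same grasp; the last joint's range is limited). The gripper opens to 88 mm and grips with 3 to 60 N. Pads are 20 mm wide; open, the fingers measure 115 mm over their backs; the gripper's body (75 mm by 178 mm) begins 61 mm behind the grasp point.
Start: joints at [-66.807, 24.242, 93.386, -0, 62.372, -1.089], TCP at [0.257, -0.57, 0.199] pointing down, gripper open.
Joint ranges: [-172.04, 172.04], [-51.8, 120.97], [4.93, 147.93], [-75.15, 255.16], [6.16, 154.13], [-145.62, 145.62]. Speed limits (degrees/s): [136.94, 136.94, 172.46, 180, 180, 180].

INTERFACE

Orientations are given as a 3x3 rotation matrix whose columns are the frame's x, y, z axes.
In Python, from plant import robot, imaging, workorder gives the robot as it stands.
- The arm moves only by the shell command python3 -m crank 'ROWS' [FORCE]. ROWS is JSON, a list that holds one entry, the list of rows, each a list of 5 numbers: the closure, from 0 (fully open) to 1 (shut), then the shift along the tool's x, y, z scaled (see below), then the turn about the tool's z scaled (see below). In form: [[[claw, x, y, z, roll], ...]]. A call has 1 to 10 rows; each row shifts and turns the commanded pose from where the row before left it, along the tool's axes as they then stand; what a row does not reach is not made up. The controller multiplies each number of a shift by 0.025 m and each number of a turn by 6 degrees. A row lasts 1/12 s, in which the tool goes at most 41.7 mm and 7.16 degrees, less where a joint would pass 70% of its speed; a pose out of reach is approached as far as the arm can. A call with a number of a shift or a turn outside -1 to 1 is refused whole. A call with a gripper value outside its range is refused whole. The fingers move at their own pace and stop on an object; FORCE is the grip in N (left out, the last holds). Time passes only in rows, so rows that do not move let the fingers close. It gives the time, the measured TCP pose, the force and the opening at its end, in the units of the state.
- robot.state(): the state, without advancing time (a new reading comes with each control period).
- imaging.capture(name): name is "side" or "top"; returns (picture, depth): 384x512x3 uint8, red, green, blue; 384x512 float32, m along the optical axis (not along the pixel's ray), 0 where there is no reading.
- imaging.get_calibration(name): a dict with "K" (3x3 intrinsics, pixels), "rvec" (rotation vector, rad) and "tvec" (3), from world to camera coordinates, as OpenCV has them. Camera axes: x right, y down, z forward; pixel columns grow to the right and rows downward; lengths in m; the calibration is good to about 2 mm. A picture is of the moment at which its call begins. get_calibration takes no time and is no camera call.
- workorder.close_job(): hands the job in, once; it reports no verdict.
The state is a dict: "t": time; "joint_positions": joint angles; "dq": joint speeds; "joint_efforts": joint torques, N m; "tool_pos": TCP position; "tcp_rot": TCP orientation; "wrist_force": force on the tool from outside, world axes, zero at the start; "torque": the same for the moment, N m; "width": opening from 0.0 (shut) to 1.0 (fully open).
Only numpy, scipy, OpenCV 4.12 (cv2) and the standard library are available. Lean on these libraries where they do the work, as an engineer would, in place of code of your own. Each camera call takes 0.05 s, during which the arm holds its last target.

TASK

Get the balancing stand ready for a run-out check: put every loose zinc balance weight away in the orange tray, and swing both yellow hold-down keepers over the mandrel until they rest in their catches. Then, with both keepers closed, unfold the crank handle of the handwheel until it stands upright and wind the dial indicator all the way down onto its brass stop collar, keeping the red lift lever raised while you wind. Then lower the lift lever fully so that the plunger comes down on the mandrel, fold the crank handle flat again, and leave the hex key and the oil bottle where they are.

Things in the scene. Friction and masses are not known exactly. Their poses are not given: they have to be found in the camera images.
- stand: fixed balancing stand, one rigid unit; origin on the bench under its middle. Its y runs along the steel mandrel (24 mm thick, axis 100 mm up, above the origin), x away from the robot at yaw 0. Blue rail 80 (x) by 470 (y) by 18 mm, middle at y = -30 mm; blue pedestals 98 (x) by 36 mm (y), 116 mm high, at y = -230 and +170 mm. Place and yaw vary a little
- impeller_centre (a point): centre of the green impeller fixed on the mandrel: 130 mm in diameter, 44 mm wide along the mandrel, its top 165 mm above the bench, at stand y = +70 mm
- dial_centre (a point): centre of the chrome dial indicator's head (42 mm in diameter, 18 mm thick, dial to stand +x), over the mandrel at stand x = 0, y = -85 mm, on a 12 mm square arm from the carriage; rides with the carriage, 155 mm above the bench when this is down
- carriage (a joint): height of the grey indicator carriage (36 by 36 by 31 mm) above the brass stop collar on the column, m: 0 = down on the collar; follows the handwheel, 0.018 to 0.029 at the start. The 22 mm steel column stands at stand x = -85, y = -85 mm on a black magnetic base 60 by 50 mm, 52 mm high; the collar's top is 139 mm above the bench
- keeper_left (a joint): angle of the yellow hold-down keeper on the left pedestal, rad: 0 = closed, level over the mandrel in its catch (hard stop); 1.65 to 1.9 at the start, open, leaning to the robot's side. Hinge at stand x = -45, y = +170 mm, 118 mm above the bench, axis the stand's y; stiff (0.1 N m), stays where left. Closed, its bar (14 mm wide, 8 thick, 98 long) runs from there to stand +x
- keeper_left_tab (a point): point in the left keeper's red finger tab, which stands square on the bar's free end: 14 mm wide along the hinge axis, 9 mm thick, its end 42 mm from the bar's middle line. The point lies 92 mm along the bar from the hinge and 27 mm off it, to the tab's end (up when closed). Closed, it is 145 mm above the bench; the catch beneath reaches to 121 mm
- keeper_right (a joint): angle of the same keeper on the right pedestal, hinge at stand x = -45, y = -230 mm; same meaning as keeper_left
- keeper_right_tab (a point): point in the red finger tab of the right keeper, as for the left one
- handwheel (a joint): angle of the handwheel about its upright axis, rad: falls when turned clockwise seen from above, which winds the carriage down 12 mm a turn; 0 when the carriage is on its collar (hard stop just below), 9.5 to 15 at the start. Takes about 0.06 N m, stays where it is left. At 0 the handle's hinge is on the stand's -x side of the wheel's axis
- wheel_centre (a point): centre of the upper face of the aluminium handwheel (level disc 110 mm in diameter, 10 mm thick), 216 mm above the bench, fixed at stand x = -85, y = -85 mm; its axes turn with the wheel, -x points to the handle's hinge
- crank_handle (a joint): fold angle of the crank handle, rad: 0 = folded flat over the wheel, lying from its hinge inwards across the wheel's middle (so at the start); 1.571 = unfolded, standing upright near the rim; hard stops at both. The hinge is stiff (about 0.1 N m): the handle stays where it is left
- handle_pivot (a point): hinge of the crank handle, 45 mm from the wheel's axis and 14 mm above the wheel's upper face (230 mm above the bench); its axis is level and tangential to the wheel. Axes turn with the handle: x runs along the handle to its free end
- handle_grip (a point): point on the axis of the crank handle's black round grip (a freely revolving sleeve 16 mm thick, 14 to 60 mm from the hinge), 42 mm from the hinge. Folded, it is 14 mm above the wheel's face and 3 mm short of the wheel's axis; upright, 272 mm above the bench, the free end at 290 mm
- lift_lever (a joint): angle of the red lift lever on top of the dial indicator, rad: 0 = lowered, level (hard stop, plunger down); 0.65 to 0.9 at the start, raised (plunger lifted). Takes about 1 N at its tip, stays where it is left, rides with the carriage
- lever_pivot (a point): hinge of the lift lever, at stand x = 0, y = -85 mm, 183 mm above the bench when the carriage is down; axis along the stand's y; lowered, the lever points along the stand's +x
- lever_tip (a point): upper face of the lift lever's end pad, 44 mm from the hinge (pad 16 mm long, 14 mm wide, lever 4 mm thick); with the carriage down and the lever lowered it is 186 mm above the bench
- tray: orange open tray standing fixed on the bench, 170 mm (x) by 120 mm (y), 24 mm high, walls and floor 4 to 5 mm; origin at the centre of its underside
- weight1: loose clip-on zinc balance weight, a grey metal block 40 mm (its x) by 20 mm (y) by 18 mm high with a 4 mm slot in its +x end and a small brass screw head (3 mm high) on top, about 80 g; origin at the middle of its underside. Two to four of the four alike weights are there
- weight2: loose clip-on zinc balance weight, a grey metal block 40 mm (its x) by 20 mm (y) by 18 mm high with a 4 mm slot in its +x end and a small brass screw head (3 mm high) on top, about 80 g; origin at the middle of its underside
- weight3: loose clip-on zinc balance weight, a grey metal block 40 mm (its x) by 20 mm (y) by 18 mm high with a 4 mm slot in its +x end and a small brass screw head (3 mm high) on top, about 80 g; origin at the middle of its underside
- weight4: loose clip-on zinc balance weight, a grey metal block 40 mm (its x) by 20 mm (y) by 18 mm high with a 4 mm slot in its +x end and a small brass screw head (3 mm high) on top, about 80 g; origin at the middle of its underside
- motor: grey spin-motor housing with a red rocker switch on top, fixed on the bench, 130 by 120 mm, 110 mm high, a black drive wheel on its right side; not used here
- hex_key: loose brass hex key lying flat, 90 mm long along x with a 28 mm short arm, 8 mm thick; origin under the middle of the long arm; leave it alone
- oil_bottle: loose white oil bottle with a red cap, 44 mm in diameter, 110 mm high; origin under its centre; leave it alone

How it is judged:
By the outcome, as a careful person would: the job done as asked, in the order asked, and still so for the second after the job is handed in, with the robot touching nothing.
Of weight1, weight2, weight3, weight4 only 2 to 4 are there at a start; the rules pass over those that are not, and their reading is None.
At some moment in a run one of weight1, weight2, weight3, weight4 may be knocked a few centimetres aside while the robot is not near it.
Once in a run the grip may slacken for a moment while it holds something.
It also fails if it takes over 210 s, if anything falls off the work surface, if the arm or the gripper's body presses on something with over 40 N, if the wrist force passes 120 N, or if a joint passes its speed limit or range.

## Working session

There is one attempt and no reset: what is moved stays moved. The work goes in short steps, Python scripts to look and compute and a shell command to move; the robot and the scene stay as the last step left them, time stands still between calls to the robot, and variables do not carry over. Pictures are saved under pics/ and viewed, and the job is handed in when it is done.

```bash
ls; mkdir -p pics
cat > h.py <<'E'
import numpy as np, cv2
from plant import robot, imaging, workorder
def cal(n):
    c=imaging.get_calibration(n); R=cv2.Rodrigues(np.array(c['rvec'],float))[0]
    return np.array(c['K']),R,np.array(c['tvec'],float).ravel()
def cap(n,f=None):
    p,d=imaging.capture(n); p=np.array(p)
    if f: cv2.imwrite('pics/%s.png'%f,p[:,:,::-1]); np.savez('pics/%s.npz'%f,p=p,d=d)
    return p,d
def world(n,d):
    K,R,t=cal(n); v,u=np.mgrid[:d.shape[0],:d.shape[1]]
    pc=np.stack([(u-K[0,2])/K[0,0]*d,(v-K[1,2])/K[1,1]*d,d],-1)
    w=(pc-t)@R; w[d==0]=np.nan; return w
def proj(n,P):
    K,R,t=cal(n); pc=np.atleast_2d(P)@R.T+t; q=pc@K.T; return q[:,:2]/q[:,2:]
def crop(f,x0,y0,x1,y1,s,o):
    p=np.load('pics/%s.npz'%f)['p'][y0:y1,x0:x1,::-1]
    cv2.imwrite('pics/%s.png'%o,cv2.resize(p,None,fx=s,fy=s,interpolation=cv2.INTER_CUBIC))
E
python3 - <<'E'
from h import *
s=robot.state();print(s)
for n in('side','top'):
    cap(n,n+'0');K,R,t=cal(n);print(n,K.tolist(),(-R.T@t),R.tolist())
E
```

```text
pics
{'t': 0.0, 'joint_positions': array([-6.68063463e+01,  2.42831548e+01,  9.34310096e+01,  4.67922449e-04,
        6.23689500e+01, -1.09031339e+00]), 'dq': array([-0.0234139 , -0.0235536 , -0.00235968, -0.06704257, -0.11550571,
        0.06948087]), 'joint_efforts': array([ 1.73827575e-03, -5.44615352e+01, -2.73665822e+01,  6.45168917e-02,
        2.27987365e-02, -1.31114193e-04]), 'tool_pos': array([ 0.25682247, -0.56917364,  0.19871851]), 'tcp_rot': array([[ 9.11519964e-01,  4.11255440e-01, -5.64661848e-04],
       [ 4.11255826e-01, -9.11518985e-01,  1.33622930e-03],
       [ 3.48315732e-05, -1.45022016e-03, -9.99998948e-01]]), 'wrist_force': array([ 0.00774023, -0.05648987,  0.79357883]), 'torque': array([-0.00710152,  0.03356253,  0.03030458]), 'width': 0.9981009809641216}
side [[440.6563183073912, 0.0, 252.09200247024108], [0.0, 440.6563183073912, 190.01360183831852], [0.0, 0.0, 1.0]] [ 0.48725445 -0.98461766  0.76980666] [[0.9997971073641196, -0.006915616059975166, 0.018918730423864705], [0.012629058814271482, -0.5164832125780798, -0.8562041800870234], [0.015692386045643988, 0.8562693883232878, -0.5162910842157333]]
top [[421.01090117857336, 0.0, 252.02569618142834], [0.0, 421.01090117857336, 194.6764459148206], [0.0, 0.0, 1.0]] [0.2208239  0.00849061 1.49184785] [[0.01686378387594878, -0.9998561302829111, -0.0018252476728234518], [-0.9733290775873166, -0.015998596098731, -0.22885487026911372], [0.2287927435833761, 0.005635925704934347, -0.9734588418752176]]
```

View pics/side0.png

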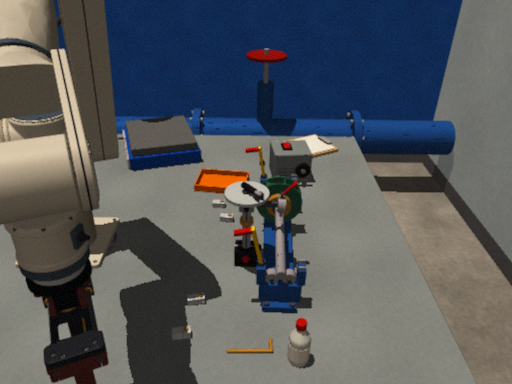

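View pics/top0.png

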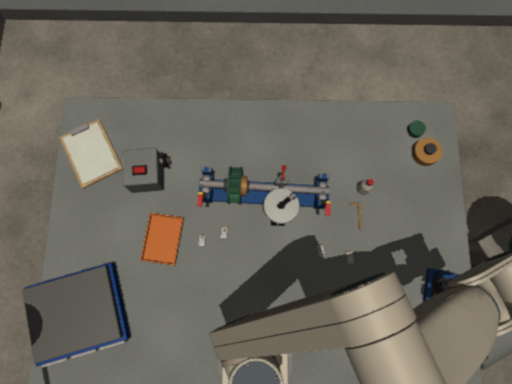

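The side view shows the stand at (280,230), with the tray at (222,181), weights at (219,203), (227,217), (196,299) and (181,333), the hex key at (250,350) and the bottle at (299,345). I'll crop in closer.

Run:
```python
from h import *
crop('top0',130,150,390,280,3,'ct'); crop('side0',160,130,330,330,3,'cs')
d=np.load('pics/top0.npz')['d'];w=world('top',d)
for u,v in[(202,240),(224,233),(322,250),(349,257),(162,239),(281,205),(290,198),(284,171),(201,200),(327,208),(208,178),(325,180),(235,185),(366,186)]:
    print(u,v,w[v,u].round(3))
d=np.load('pics/side0.npz')['d'];w=world('side',d)
print()
for u,v in[(219,203),(227,217),(196,299),(181,333),(222,181)]: print(u,v,w[v,u].round(3))
```

```text
202 240 [0.401 0.19  0.016]
224 233 [0.426 0.113 0.022]
322 250 [ 0.374 -0.231  0.013]
349 257 [ 0.35  -0.323  0.02 ]
162 239 [0.403 0.332 0.009]
281 205 [ 0.485 -0.073  0.237]
290 198 [ 0.508 -0.101  0.236]
284 171 [ 0.593 -0.082  0.235]
201 200 [0.502 0.175 0.212]
327 208 [nan nan nan]
208 178 [0.606 0.169 0.095]
325 180 [ 0.606 -0.234  0.091]
235 185 [0.569 0.073 0.146]
366 186 [ 0.589 -0.376  0.085]

219 203 [0.405 0.183 0.016]
227 217 [0.434 0.107 0.016]
196 299 [ 0.376 -0.234  0.018]
181 333 [ 0.354 -0.334  0.018]
222 181 [0.406 0.344 0.004]
```

View pics/ct.png

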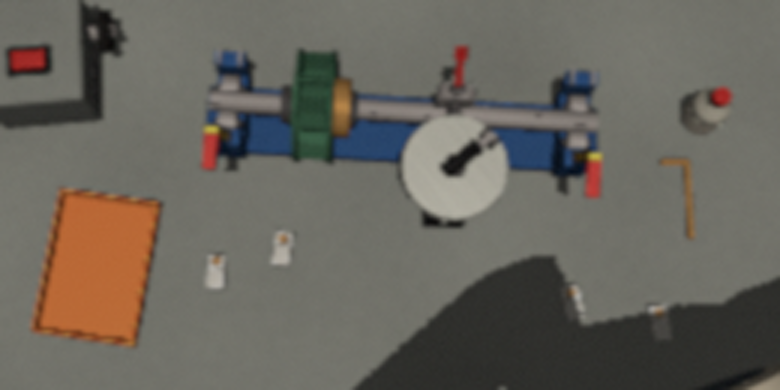

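View pics/cs.png

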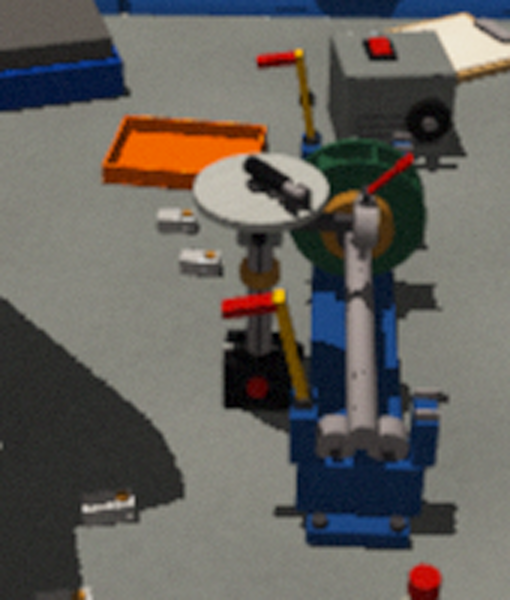

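```bash
cat >> h.py <<'E'
def rect(P):
    r=cv2.minAreaRect((P[:,:2]*1000).astype(np.float32)); return np.round(r[0],1),np.round(r[1],1),round(r[2],1)
def blob(w,x,y,r,z0,z1,p=None,f=None):
    m=(np.hypot(w[...,0]-x,w[...,1]-y)<r)&(w[...,2]>z0)&(w[...,2]<z1)
    if f is not None: m&=f(p.astype(int))
    return w[m]
E
python3 - <<'E'
from h import *
for n in('top','side'):
    z=np.load('pics/%s0.npz'%n);p,d=z['p'],z['d'];w=world(n,d)
    print(n)
    for x,y in[(.403,.186),(.43,.11),(.375,-.232),(.352,-.33)]:
        P=blob(w,x,y,.045,.010,.03); print(len(P),rect(P),np.median(P[:,2]).round(4), P.mean(0).round(3))
    P=blob(w,.403,.332,.16,.016,.035,p,lambda q:(q[...,0]>q[...,2]+60)); print('tray',len(P),rect(P))
    P=blob(w,.485,-.073,.09,.208,.222); c=cv2.minEnclosingCircle((P[:,:2]*1000).astype(np.float32)); print('wheel',len(P),c,np.median(P[:,2]),P.mean(0))
    # mandrel top ridge
    m=(w[...,0]>.5)&(w[...,0]<.65)&(w[...,2]>.102)&(w[...,2]<.118)&(abs(w[...,1]+.03)<.26)
    q=p.astype(int); m&=(q.max(-1)-q.min(-1)<30)
    P=w[m]; v=cv2.fitLine((P[:,:2]*1000).astype(np.float32),cv2.DIST_HUBER,0,.01,.01).ravel(); print('mandrel',len(P),v,P[:,1].min(),P[:,1].max())
    m=(w[...,0]>.4)&(w[...,0]<.7)&(w[...,2]>.006)&(w[...,2]<.13)&(abs(w[...,1]+.03)<.32)&(q[...,2]>q[...,0]+35)
    for z0,z1 in((.010,.03),(.1,.13)):
        P=w[m&(w[...,2]>z0)&(w[...,2]<z1)]; print('blue',z0,len(P),rect(P))
    # yellow/red
    for nm,f in(('red',(q[...,0]>110)&(q[...,1]<60)&(q[...,2]<70)),('yel',(q[...,0]>120)&(q[...,1]>90)&(q[...,2]<60))):
        mm=f.astype(np.uint8); k,l,s,c=cv2.connectedComponentsWithStats(mm)
        for i in range(1,k):
            if s[i,4]>8: 
                P=w[l==i]; P=P[np.isfinite(P[:,0])]
                if len(P): print(nm,s[i,:5],np.median(P,0).round(3),P.min(0).round(3),P.max(0).round(3))
E
```

```text
top
70 (array([402.7, 190.7]), array([54.1, 39. ]), 85.8) 0.0178 [0.401 0.19  0.017]
70 (array([439.6, 113.9]), array([31.8, 60.7]), 73.8) 0.0187 [0.429 0.113 0.019]
70 (array([ 361.2, -226.2]), array([60.7, 28.2]), 15.8) 0.0186 [ 0.372 -0.226  0.018]
70 (array([ 350.5, -327.2]), array([39.8, 20.4]), 8.9) 0.0179 [ 0.35  -0.327  0.018]
tray 214 (array([404.8, 329.7]), array([121.3, 169.4]), 82.8)
wheel 865 ((504.69390869140625, -76.71160888671875), 69.18724822998047) 0.21613414861167143 [ 0.48813578 -0.07425413  0.21609703]
mandrel 791 [ 4.2249691e-02  9.9910706e-01  5.7488995e+02 -3.8152840e+01] -0.2440748718829813 0.1943404134526766
blue 0.01 636 (array([576. , -21.2]), array([462.3,  77.5]), 87.9)
blue 0.1 92 (array([575.8, -23.8]), array([416.9, 110.1]), 87.3)
red [134 167  11   6  63] [0.626 0.402 0.119] [0.615 0.384 0.11 ] [0.635 0.419 0.128]
red [282 166   4  12  30] [ 0.598 -0.079  0.238] [ 0.578 -0.092 -0.004] [ 0.664 -0.075  0.247]
red [368 180   5   5  22] [ 0.597 -0.383  0.109] [ 0.589 -0.391  0.105] [ 0.604 -0.376  0.113]
red [199 195   4  10  22] [0.509 0.175 0.21 ] [0.4
[... 1566 characters left out ...]
503 0.18  0.208] [ 0.488  0.17  -0.002] [0.523 0.624 0.212]
red [282 181  16  13  44] [ 0.601 -0.077  0.229] [ 0.577 -0.088  0.113] [0.639 0.161 0.248]
red [234 227  17   7  68] [ 0.482 -0.218  0.205] [ 0.464 -0.226 -0.005] [0.499 0.076 0.21 ]
red [297 318  10   9  68] [ 0.6   -0.384  0.109] [ 0.591 -0.394 -0.002] [ 0.617 -0.271  0.113]
yel [200 174  47  14 384] [0.396 0.356 0.002] [ 0.331  0.274 -0.003] [0.49  0.398 0.022]
yel [269 194  10   6  26] [0.565 0.05  0.127] [0.554 0.04  0.117] [0.578 0.058 0.132]
yel [251 227   4   4  16] [ 0.505 -0.218  0.212] [ 0.501 -0.226 -0.002] [0.507 0.082 0.214]
yel [227 339  46  13 148] [ 0.512 -0.367  0.006] [ 0.453 -0.372 -0.001] [ 0.548 -0.336  0.011]
```

```bash
cat >> h.py <<'E'
def st():
    s=robot.state();R=np.array(s['tcp_rot']);yaw=np.degrees(np.arctan2(R[1,0],R[0,0]));return np.array(s['tool_pos']),yaw,s
def plan(x,y,z,yaw,frm=None):
    "turn units first, then shift units along tool axes at the target yaw"
    p,y0,s=st()
    if frm is not None: p=np.array(frm[:3]);y0=frm[3] if len(frm)>3 else y0
    d=(np.array([x,y,z])-p)/.025;a=np.radians(yaw);c,n=np.cos(a),np.sin(a)
    t=(-(yaw-y0)+180)%360-180
    print('turn',round(t/6,2),'shift x %.2f y %.2f z %.2f'%(d[0]*c+d[1]*n,d[0]*n-d[1]*c,-d[2]),'| now',p.round(4),round(y0,1),'q6',s['joint_positions'][5].round(0),'t',round(s['t'],1),'F',np.array(s['wrist_force']).round(1),'w',round(s['width'],3))
STO=np.array([.5773,.0088]);SY=np.radians(-2.5)
def stand(x,y): c,s=np.cos(SY),np.sin(SY);return STO+[c*x-s*y,s*x+c*y]
E
python3 -c "
from h import *
plan(.3515,-.327,.06,10)"
```

```text
turn 2.38 shift x 5.41 y -8.88 z 5.55 | now [ 0.2568 -0.5692  0.1988] 24.3 q6 -1.0 t 0.1 F [ 0.2 -0.2 -0.4] w 0.998
```

```bash
python3 -m crank '[[[0,0,0,0,0.8],[0,0,0,0,0.8],[0,0,0,0,0.78],[0,0.6,-0.98,0.5,0],[0,0.6,-0.98,0.6,0],[0,0.6,-0.98,0.6,0],[0,0.6,-0.98,0.6,0],[0,0.6,-0.98,0.6,0],[0,0.6,-0.98,0.6,0],[0,0.6,-0.98,0.6,0]]]' 25
python3 -m crank '[[[0,0.6,-0.98,0.6,0],[0,0.6,-0.98,0.5,0],[0,0,0,0.3,0],[0,0,0,0,0]]]'
python3 -c "
from h import *
plan(.3515,-.327,.004,10)"
```

```text
t: 0.93
tool_pos: [0.3307, -0.3811, 0.0962]
tcp_rot: [[0.985, 0.173, -0.0], [0.173, -0.985, 0.0], [-0.0, -0.0, -1.0]]
wrist_force: [0.5, 0.1, -0.8]
width: 1.0
t: 1.27
tool_pos: [0.3511, -0.3272, 0.0605]
tcp_rot: [[0.984, 0.176, -0.002], [0.176, -0.984, 0.002], [-0.002, -0.003, -1.0]]
wrist_force: [0.7, -0.6, 1.0]
width: 1.001
turn 0.03 shift x 0.02 y -0.01 z 2.26 | now [ 0.3511 -0.3272  0.0605] 10.2 q6 35.0 t 1.3 F [ 0.7 -0.6  1. ] w 1.001
```

```bash
python3 -m crank '[[[0,0,0,0.8,0],[0,0,0,0.8,0],[0,0,0,0.62,0],[0,0,0,0,0],[1,0,0,0,0],[1,0,0,0,0],[1,0,0,0,0],[1,0,0,0,0],[1,0,0,0,0]]]' 25
python3 -m crank '[[[1,0,0,0,0],[1,0,0,0,0],[1,0,0,-0.8,0],[1,0,0,-0.8,0]]]' 25
python3 -c "
from h import *
plan(.36,.3,.06,10)"
```

```text
t: 2.02
tool_pos: [0.3521, -0.3296, 0.0073]
tcp_rot: [[0.985, 0.174, 0.001], [0.174, -0.985, -0.001], [0.001, 0.001, -1.0]]
wrist_force: [0.6, 1.0, 0.1]
width: 0.66
t: 2.35
tool_pos: [0.3509, -0.3283, 0.0462]
tcp_rot: [[0.985, 0.174, -0.002], [0.174, -0.985, 0.002], [-0.002, -0.002, -1.0]]
wrist_force: [0.9, -0.2, 0.2]
width: 0.352
turn 0.0 shift x 4.72 y -24.69 z -0.55 | now [ 0.3509 -0.3283  0.0462] 10.0 q6 35.0 t 2.4 F [ 0.9 -0.2  0.2] w 0.352
```

```bash
python3 -m crank '[[[0.4,0,0,0,0],[0.4,0,0,0,0],[0.4,0,0,0,0],[0.4,0,0,0.6,0],[0.4,0,0,0.6,0],[0.4,0,0,0.5,0],[1,0,0,0,0],[1,0,0,0,0]]]' 25
python3 -m crank '[[[1,0,0,0,0],[1,0,0,0,0],[1,0,0,0,0],[1,0,0,0,0],[1,0,0,0,0],[1,0,0,0,0]]]' 25
```

```text
t: 3.02
tool_pos: [0.3508, -0.3282, 0.0028]
tcp_rot: [[0.985, 0.174, -0.002], [0.174, -0.985, 0.002], [-0.002, -0.003, -1.0]]
wrist_force: [-0.2, -0.0, 0.7]
width: 0.489
t: 3.52
tool_pos: [0.3518, -0.3292, 0.0043]
tcp_rot: [[0.985, 0.174, 0.0], [0.174, -0.985, -0.0], [0.0, 0.0, -1.0]]
wrist_force: [0.5, 0.5, -0.8]
width: 0.034
```

```bash
python3 -c "
from h import *
p,d=cap('side','s1');crop('s1',130,270,290,384,4,'s1c')
K=proj('side',[[.352,-.329,.004],[.352,-.329,.018]]);print(K)"
```

```text
[[180.8916603  335.58313316]
 [180.47164515 331.11845597]]
```

View pics/s1c.png

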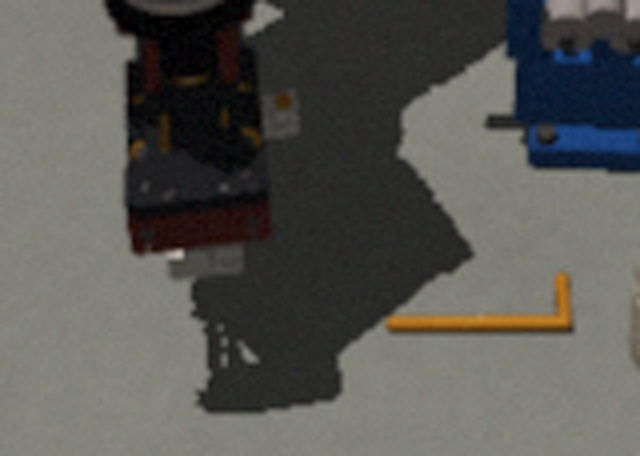

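```bash
python3 -c "
from h import *
z=np.load('pics/s1.npz');w=world('side',z['d'])
print(w[330:342,175:193:4].round(3).tolist())
P=blob(w,.352,-.34,.05,.006,.03);print(len(P),P.min(0),P.max(0),rect(P))
p,d=cap('top','t1');crop('t1',290,200,400,310,6,'t1c');print(st()[2]['width'])"
```

```text
[[[0.359, -0.41, 0.114], [0.366, -0.409, 0.113], [0.373, -0.408, 0.112], [0.381, -0.408, 0.111], [0.388, -0.406, 0.11]], [[0.359, -0.411, 0.112], [0.366, -0.41, 0.111], [0.373, -0.408, 0.109], [0.38, -0.407, 0.108], [0.371, -0.311, -0.003]], [[0.359, -0.412, 0.111], [0.366, -0.41, 0.108], [0.357, -0.329, 0.016], [0.367, -0.333, 0.02], [0.372, -0.314, -0.001]], [[0.34, -0.332, 0.015], [0.35, -0.334, 0.018], [0.358, -0.332, 0.016], [0.366, -0.332, 0.016], [0.372, -0.316, -0.002]], [[0.341, -0.335, 0.015], [0.35, -0.335, 0.016], [0.358, -0.336, 0.017], [0.366, -0.332, 0.012], [0.372, -0.318, -0.003]], [[0.341, -0.335, 0.013], [0.35, -0.336, 0.014], [0.358, -0.335, 0.013], [0.366, -0.333, 0.011], [0.373, -0.322, -0.002]], [[0.341, -0.336, 0.01], [0.349, -0.333, 0.007], [0.357, -0.334, 0.008], [0.366, -0.331, 0.005], [0.373, -0.327, 0.0]], [[0.341, -0.337, 0.008], [0.349, -0.336, 0.008], [0.357, -0.334, 0.005], [0.365, -0.332, 0.003], [0.373, -0.328, -0.002]], [[0.34, -0.336, 0.005], [0.349, -0.334, 0.003], [0.358, -0.336, 0.005], [0.365, -0.333, 0.001], [0.374, -0.332, -0.0]], [[0.34, -0.337, 0.002], [0.348, -0.334, -0.0], [0.357, -0.334, -0.001], [0.365, -0.332, -0.003], [0.374, -0.335, 0.001]], [[0.34, -0.335, -0.003], [0.348, -0.336, -0.002], [0.357, -0.337, -0.0], [0.366, -0.336, -0.001], [0.374, -0.335, -0.003]], [[0.341, -0.341, 0.0], [0.348, -0.337, -0.004], [0.358, -0.34, -0.0], [0.366, -0.338, -0.002], [0.375, -0.339, -0.001]]]
94 [ 0.33402659 -0.33830187  0.00619671] [ 0.37257757 -0.3269144   0.0198409 ] (array([ 353.4, -333.1]), array([38.9,  7.2]), 9.2)
-0.0011815798794956283
```

View pics/t1c.png

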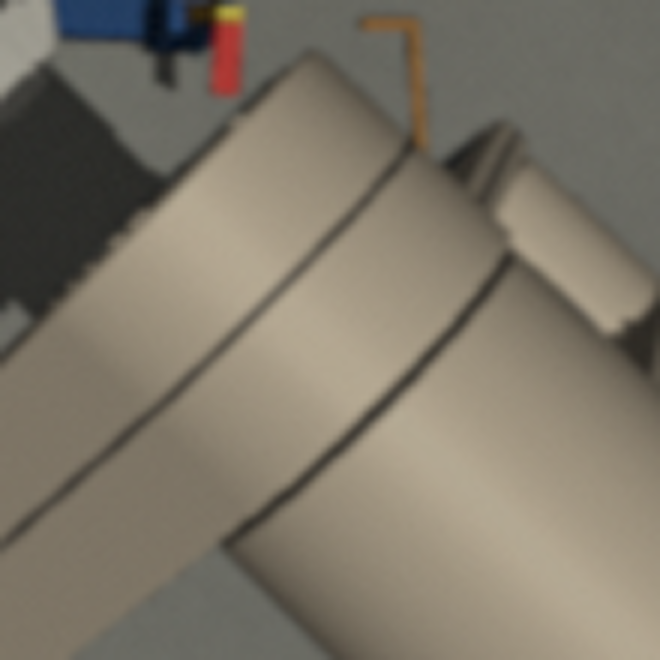

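```bash
python3 -m crank '[[[1,0,0,-0.5,0],[1,0,0,-1,0],[1,0,0,-1,0],[1,0,0,-1,0],[1,0,0,-1,0]]]'
python3 -c "
from h import *
p,d=cap('side','s2');crop('s2',100,230,290,384,4,'s2c')"
```

```text
t: 4.03
tool_pos: [0.3514, -0.3288, 0.1175]
tcp_rot: [[0.985, 0.174, -0.0], [0.174, -0.985, 0.0], [-0.0, -0.0, -1.0]]
wrist_force: [0.7, -0.1, 0.8]
width: 0.004
```

View pics/s2c.png

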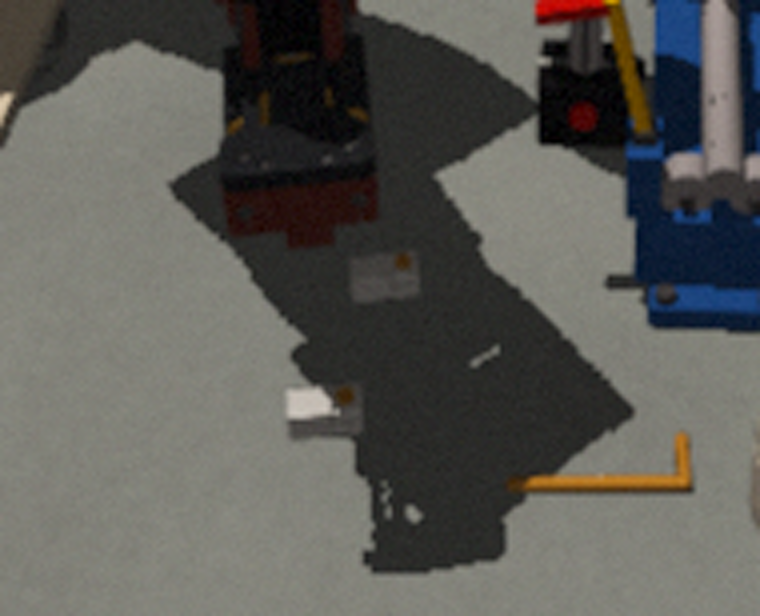

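```bash
python3 -c "
from h import *
print(proj('side',[[.3514,-.3288,.1175]]))
z=np.load('pics/s2.npz');w=world('side',z['d'])
for v in range(284,298,1): print(v,w[v,176].round(3),w[v,172].round(3),w[v,181].round(3))
P=blob(w,.352,-.33,.05,.006,.03);print(len(P),rect(P), st()[2]['joint_positions'])"
```

```text
[[177.00919117 297.23832836]]
284 [ 0.368 -0.407  0.227] [ 0.362 -0.41   0.229] [ 0.377 -0.407  0.227]
285 [ 0.368 -0.408  0.226] [ 0.361 -0.408  0.226] [ 0.377 -0.408  0.226]
286 [ 0.368 -0.408  0.224] [ 0.361 -0.409  0.224] [ 0.376 -0.406  0.222]
287 [ 0.368 -0.409  0.222] [ 0.361 -0.408  0.221] [ 0.363 -0.336  0.153]
288 [ 0.353 -0.338  0.152] [ 0.345 -0.339  0.153] [ 0.362 -0.335  0.149]
289 [ 0.353 -0.339  0.15 ] [ 0.345 -0.339  0.15 ] [ 0.362 -0.334  0.146]
290 [ 0.353 -0.34   0.148] [ 0.345 -0.34   0.148] [ 0.362 -0.338  0.146]
291 [ 0.353 -0.34   0.145] [ 0.345 -0.341  0.146] [ 0.362 -0.335  0.141]
292 [ 0.352 -0.338  0.141] [ 0.345 -0.341  0.144] [ 0.334 -0.192 -0.001]
293 [ 0.322 -0.195 -0.002] [ 0.312 -0.194 -0.003] [ 0.334 -0.195 -0.001]
294 [ 0.322 -0.196 -0.004] [ 0.313 -0.198 -0.002] [ 0.335 -0.198 -0.002]
295 [ 0.323 -0.199 -0.004] [ 0.314 -0.203 -0.001] [ 0.336 -0.204  0.001]
296 [ 0.323 -0.204 -0.003] [ 0.314 -0.206 -0.001] [ 0.336 -0.205 -0.001]
297 [ 0.324 -0.208 -0.002] [ 0.315 -0.21  -0.   ] [ 0.336 -0.207 -0.003]
194 (array([ 352.7, -326.4]), array([40.3, 22.3]), 11.4) [-4.45114273e+01  1.90481515e+01  1.14473594e+02  2.36555271e-03
  4.61241331e+01  3.54834103e+01]
```

```bash
python3 -c "
from h import *
z=np.load('pics/s2.npz');w=world('side',z['d'])
# finger/body extents in the tool frame
a=np.radians(10);c,s=np.cos(a),np.sin(a)
P=w.reshape(-1,3);P=P[np.isfinite(P[:,0])];P=P[(np.hypot(P[:,0]-.351,P[:,1]+.329)<.13)&(P[:,2]>.1)]
q=P-[.3514,-.3288,.1175];L=np.c_[q[:,0]*c+q[:,1]*s,q[:,0]*s-q[:,1]*c,q[:,2]]
for z0 in np.arange(.0,.14,.01):
    m=(L[:,2]>=z0)&(L[:,2]<z0+.01)
    if m.sum(): print(round(z0,3),m.sum(),L[m].min(0).round(3),L[m].max(0).round(3))
"
```

```text
0.02 30 [-0.008  0.007  0.023] [0.013 0.012 0.03 ]
0.03 28 [-0.008  0.008  0.03 ] [0.014 0.011 0.037]
0.1 116 [-0.03  -0.074  0.101] [0.034 0.084 0.11 ]
0.11 237 [-0.03  -0.076  0.11 ] [0.035 0.084 0.12 ]
0.12 421 [-0.031 -0.066  0.12 ] [0.036 0.089 0.13 ]
0.13 202 [-0.03   0.006  0.13 ] [0.035 0.091 0.14 ]
0.14 791 [-0.03  -0.022  0.14 ] [0.035 0.092 0.15 ]
```

```bash
python3 -m crank '[[[0.3,0,0,1,0],[0.3,0,0,1,0],[0.3,0,0,1,0],[0.3,0,0,0.8,0],[0.3,0,0,0.6,0],[0.3,0,0,0.1,0],[0.3,0,0,0.1,0],[0.3,0,0,0.1,0]]]'
python3 -m crank '[[[0.3,0,0,0.1,0],[0.3,0,0,0.1,0],[0.3,0,0,0,0]]]'
```

```text
t: 4.75
tool_pos: [0.352, -0.3294, -0.0007]
tcp_rot: [[0.985, 0.174, 0.0], [0.174, -0.985, -0.0], [0.0, 0.001, -1.0]]
wrist_force: [0.6, -0.3, 0.5]
width: 0.571
t: 5.0
tool_pos: [0.3519, -0.3293, -0.0058]
tcp_rot: [[0.985, 0.174, 0.001], [0.174, -0.985, -0.0], [0.0, 0.001, -1.0]]
wrist_force: [0.8, -0.2, 0.3]
width: 0.7
```

```bash
python3 -m crank '[[[0.3,0,0,0.1,0],[0.3,0,0,0.1,0],[0.3,0,0,0.1,0],[0.3,0,0,0.1,0],[0.3,0,0,0,0]]]'
python3 -m crank '[[[1,0,0,0,0],[1,0,0,0,0],[1,0,0,0,0],[1,0,0,0,0],[1,0,0,0,0],[1,0,0,0,0],[1,0,0,0,0],[1,0,0,0,0]]]' 25
```

```text
t: 5.42
tool_pos: [0.3515, -0.3289, -0.0165]
tcp_rot: [[0.985, 0.174, -0.001], [0.174, -0.985, 0.0], [-0.0, -0.001, -1.0]]
wrist_force: [-0.9, 0.6, -0.3]
width: 0.698
t: 6.08
tool_pos: [0.3516, -0.329, -0.016]
tcp_rot: [[0.985, 0.174, -0.0], [0.174, -0.985, 0.0], [-0.0, -0.0, -1.0]]
wrist_force: [0.3, 1.4, 0.2]
width: 0.224
```

```bash
sed -i "s/return np.array(s\['tool_pos'\]),yaw,s/return np.array(s['tool_pos'])+[0,0,.0225],yaw,s/" h.py; python3 -c "
from h import *
plan(.3683,.3595,.06,0)"
```

```text
turn 1.67 shift x 0.67 y -27.54 z -2.14 | now [ 0.3516 -0.329   0.0065] 10.0 q6 35.0 t 6.1 F [0.3 1.4 0.2] w 0.224
```

```bash
python3 -m crank '[[[1,0,0,-0.7,0],[1,0,0,-0.7,0],[1,0,0,-0.7,0.8],[1,0,0,0,0.87],[1,0.3,-0.8,0,0],[1,0.37,-1,0,0],[1,0,-1,0,0],[1,0,-1,0,0],[1,0,-1,0,0],[1,0,-1,0,0]]]'
python3 -m crank '[[[1,0,-1,0,0],[1,0,-1,0,0],[1,0,-1,0,0],[1,0,-1,0,0],[1,0,-1,0,0],[1,0,-1,0,0],[1,0,-1,0,0],[1,0,-1,0,0],[1,0,-1,0,0],[1,0,-1,0,0]]]'
python3 -m crank '[[[1,0,-1,0,0],[1,0,-1,0,0],[1,0,-1,0,0],[1,0,-1,0,0],[1,0,-1,0,0],[1,0,-1,0,0],[1,0,-1,0,0],[1,0,-1,0,0],[1,0,-1,0,0],[1,0,-1,0,0]]]'
python3 -c "
from h import *
plan(.3683,.3595,.014,0)"
```

```text
t: 6.92
tool_pos: [0.3684, -0.183, 0.0365]
tcp_rot: [[1.0, -0.001, 0.0], [-0.001, -1.0, -0.0], [0.0, 0.0, -1.0]]
wrist_force: [0.2, -0.4, -0.1]
width: 0.221
t: 7.75
tool_pos: [0.3685, 0.0671, 0.0365]
tcp_rot: [[1.0, -0.0, 0.0], [-0.0, -1.0, 0.0], [0.0, -0.0, -1.0]]
wrist_force: [0.7, 0.0, -0.7]
width: 0.227
t: 8.58
tool_pos: [0.3684, 0.3172, 0.0365]
tcp_rot: [[1.0, -0.0, 0.0], [-0.0, -1.0, 0.0], [0.0, -0.0, -1.0]]
wrist_force: [0.2, 0.4, -1.6]
width: 0.226
turn -0.0 shift x -0.00 y -1.69 z 1.80 | now [0.3684 0.3172 0.059 ] -0.0 q6 129.0 t 8.6 F [ 0.2  0.4 -1.6] w 0.226
```

```bash
python3 -m crank '[[[1,0,-0.9,0.3,0],[1,0,-0.79,0.7,0],[1,0,0,0.6,0],[1,0,0,0.2,0],[0.66,0,0,0,0],[0.66,0,0,0,0],[0.66,0,0,0,0],[0.66,0,0,-0.5,0],[0.66,0,0,-0.9,0],[0.66,0,0,-0.9,0]]]'
python3 -c "
from h import *
cap('side','s3');crop('s3',150,150,330,350,3,'s3c')
plan(.4,.19,.06,3.5)
plan(.376,-.2258,.06,13)"
```

```text
t: 9.42
tool_pos: [0.3686, 0.3575, 0.0505]
tcp_rot: [[1.0, -0.001, -0.0], [-0.001, -1.0, -0.0], [-0.0, 0.0, -1.0]]
wrist_force: [0.3, -0.1, 0.7]
width: 0.337
turn -0.59 shift x 0.76 y 6.84 z 0.69 | now [0.3707 0.3596 0.0772] -0.1 q6 133.0 t 9.5 F [1.6 1.  2.8] w 0.34
turn -2.18 shift x -5.06 y 22.86 z 0.69 | now [0.3707 0.3596 0.0772] -0.1 q6 133.0 t 9.5 F [1.6 1.  2.8] w 0.34
```

View pics/s3c.png

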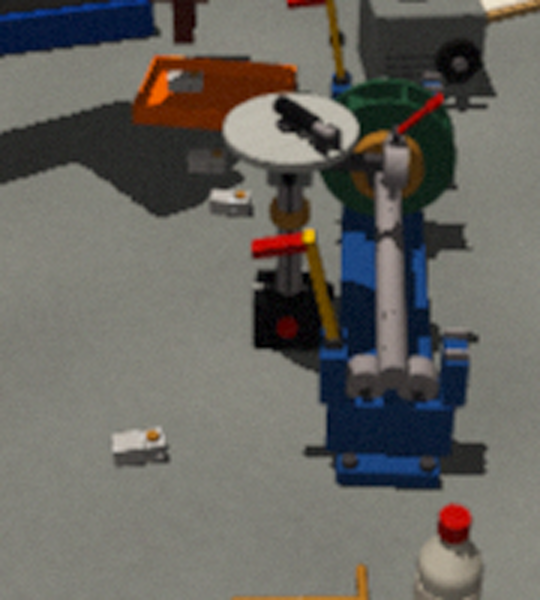

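W4 is in the tray at crop (185,80). W1 is next.

```bash
python3 -m crank '[[[0.3,0,0,0,-0.59],[0.3,0.3,0.9,0,0],[0.3,0.3,1,0,0],[0.3,0.3,1,0,0],[0.3,0,1,0,0],[0.3,0,1,0,0],[0.3,0,1,0,0],[0.3,0,0.94,0,0],[0.3,0,0,0.5,0],[0.3,0,0,0.6,0]]]'
python3 -c "
from h import *
plan(.4035,.1905,.0065,3.5)"
```

```text
t: 10.3
tool_pos: [0.4032, 0.188, 0.0234]
tcp_rot: [[0.998, 0.058, 0.004], [0.058, -0.998, 0.002], [0.004, -0.001, -1.0]]
wrist_force: [0.0, 0.0, -0.6]
width: 0.7
turn -0.02 shift x 0.02 y -0.10 z 1.58 | now [0.4032 0.188  0.0459] 3.4 q6 110.0 t 10.3 F [ 0.   0.  -0.6] w 0.7
```

```bash
python3 -m crank '[[[0.3,0,-0.1,0.6,0],[0.3,0,0,0.6,0],[0.3,0,0,0.38,0],[1,0,0,0,0],[1,0,0,0,0],[1,0,0,0,0],[1,0,0,0,0],[1,0,0,0,0],[1,0,0,0,0],[1,0,0,0,0]]]'
python3 -m crank '[[[1,0,0,0,0],[1,0,0,-0.7,0],[1,0,0,-0.7,0],[1,0,0,-0.7,0.5]]]'
python3 -c "
from h import *
plan(.3620,.3099,.06,0)"
```

```text
t: 11.13
tool_pos: [0.4018, 0.1915, -0.0176]
tcp_rot: [[0.998, 0.061, 0.001], [0.061, -0.998, 0.0], [0.001, -0.0, -1.0]]
wrist_force: [-0.4, -0.3, 5.4]
width: 0.231
t: 11.47
tool_pos: [0.4009, 0.1911, 0.0348]
tcp_rot: [[1.0, 0.009, -0.001], [0.009, -1.0, -0.001], [-0.001, 0.001, -1.0]]
wrist_force: [0.5, -0.2, -0.3]
width: 0.223
turn 0.09 shift x -1.56 y -4.75 z -0.11 | now [0.4009 0.1911 0.0573] 0.5 q6 113.0 t 11.5 F [ 0.5 -0.2 -0.3] w 0.223
```

```bash
python3 -m crank '[[[1,-0.3,-0.95,0,0],[1,-0.3,-0.95,0,0],[1,-0.3,-0.95,0,0],[1,-0.3,-0.95,0,0],[1,-0.36,-0.95,0.4,0],[1,0,0,0.7,0],[1,0,0,0.6,0],[1,0,0,0.1,0]]]'
python3 -m crank '[[[0.66,0,0,0,0],[0.66,0,0,0,0],[0.66,0,0,0,0],[0.66,0,0,-0.5,0],[0.66,0,0,-0.9,0],[0.66,0,0,-0.9,0],[0.3,0,0,0,0]]]'
python3 -c "
from h import *
plan(.4325,.1138,.06,-4)"
```

```text
t: 12.13
tool_pos: [0.3598, 0.3092, -0.0124]
tcp_rot: [[1.0, 0.01, -0.003], [0.01, -1.0, -0.002], [-0.003, 0.002, -1.0]]
wrist_force: [-0.4, -0.8, -1.1]
width: 0.224
t: 12.72
tool_pos: [0.3638, 0.3113, 0.0509]
tcp_rot: [[1.0, 0.009, 0.005], [0.009, -1.0, 0.004], [0.005, -0.004, -1.0]]
wrist_force: [0.9, 0.6, -0.5]
width: 0.38
turn 0.75 shift x 3.29 y 7.69 z 0.54 | now [0.3638 0.3113 0.0734] 0.5 q6 129.0 t 12.7 F [ 0.9  0.6 -0.5] w 0.38
```

```bash
python3 -m crank '[[[0.3,0,0,0,0.75],[0.3,0.4,0.95,0,0],[0.3,0.4,0.95,0,0],[0.3,0.4,0.95,0,0],[0.3,0.4,0.95,0,0],[0.3,0.4,0.95,0,0],[0.3,0.4,0.95,0,0],[0.3,0.4,0.95,0,0],[0.3,0.49,1,0.5,0],[0.3,0,0,0.6,0]]]'
python3 -c "
from h import *
plan(.4325,.1138,.0065,-4)"
```

```text
t: 13.55
tool_pos: [0.433, 0.1104, 0.0202]
tcp_rot: [[0.997, -0.073, 0.005], [-0.073, -0.997, 0.001], [0.004, -0.001, -1.0]]
wrist_force: [0.0, 0.9, -0.1]
width: 0.698
turn -0.03 shift x -0.03 y -0.14 z 1.45 | now [0.433  0.1104 0.0427] -4.2 q6 107.0 t 13.6 F [ 0.   0.9 -0.1] w 0.698
```

```bash
python3 -m crank '[[[0.3,0,-0.05,0.6,0],[0.3,0,0,0.6,0],[0.3,0,0,0.2,0],[1,0,0,0,0],[1,0,0,0,0],[1,0,0,0,0],[1,0,0,0,0],[1,0,0,0,0],[1,0,0,0,0],[1,0,0,0,0]]]'
python3 -m crank '[[[1,0,0,0,0],[1,0,0,-0.7,0],[1,0,0,-0.7,-0.7],[1,0,0,-0.7,0]]]'
python3 -c "
from h import *
plan(.4414,.2999,.06,0)"
```

```text
t: 14.38
tool_pos: [0.4306, 0.1147, -0.0151]
tcp_rot: [[0.998, -0.069, 0.001], [-0.069, -0.998, 0.0], [0.001, -0.0, -1.0]]
wrist_force: [-0.1, 1.3, 5.3]
width: 0.224
t: 14.72
tool_pos: [0.4297, 0.1144, 0.0373]
tcp_rot: [[1.0, 0.007, -0.001], [0.007, -1.0, -0.0], [-0.001, 0.0, -1.0]]
wrist_force: [0.2, -0.5, -1.1]
width: 0.224
turn 0.07 shift x 0.47 y -7.42 z -0.01 | now [0.4297 0.1144 0.0598] 0.4 q6 103.0 t 14.7 F [ 0.2 -0.5 -1.1] w 0.224
```

```bash
python3 -m crank '[[[1,0.25,-0.92,0,0],[1,0.22,-0.93,0,0],[1,0,-0.93,0,0],[1,0,-0.93,0,0],[1,0,-0.93,0,0],[1,0,-0.93,0,0],[1,0,-0.93,0,0],[1,0,-0.92,0.5,0],[1,0,0,0.7,0],[1,0,0,0.6,0]]]'
python3 -m crank '[[[0.66,0,0,0,0],[0.66,0,0,0,0],[0.66,0,0,0,0],[0.66,0,0,-0.5,0],[0.66,0,0,-0.9,0],[0.66,0,0,-0.9,0]]]'
python3 -c "
from h import *
cap('top','t4');crop('t4',130,150,390,280,3,'t4c')
plan(.376,-.2255,.06,13)"
```

```text
t: 15.55
tool_pos: [0.4413, 0.3016, -0.0086]
tcp_rot: [[1.0, 0.006, 0.001], [0.006, -1.0, 0.001], [0.001, -0.001, -1.0]]
wrist_force: [0.1, 0.3, -1.5]
width: 0.229
t: 16.05
tool_pos: [0.4412, 0.2996, 0.0512]
tcp_rot: [[1.0, 0.003, -0.0], [0.003, -1.0, -0.0], [-0.0, 0.0, -1.0]]
wrist_force: [0.7, 0.4, 0.6]
width: 0.342
turn -2.13 shift x -7.38 y 19.92 z 0.72 | now [0.4438 0.3013 0.078 ] 0.2 q6 123.0 t 16.1 F [0.7 0.7 2.4] w 0.34
```

View pics/t4c.png

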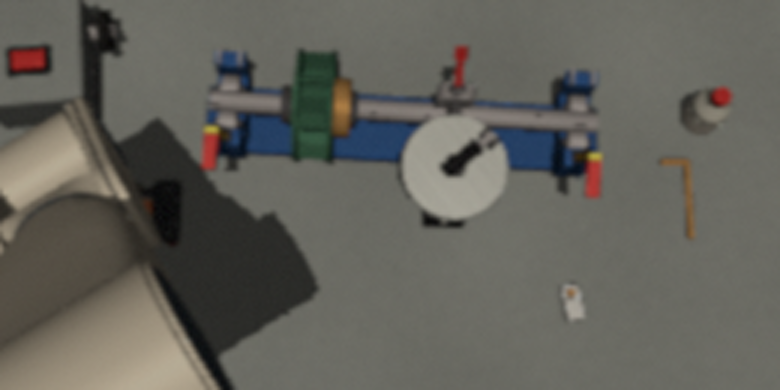

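W3 is at crop (572,302), px (321,251), and isn't blocked. I'll re-measure it, along with the wheel and stand.

```bash
python3 -c "
from h import *
z=np.load('pics/t4.npz');w=world('top',z['d']);p=z['p'].astype(int)
P=blob(w,.376,-.227,.05,.012,.025,p,lambda q:q.min(-1)>140);print(len(P),rect(P),P.mean(0))
P=blob(w,.488,-.073,.057,.20,.235);print('wheel',len(P),rect(P))
h=blob(w,.488,-.073,.07,.226,.26);print('handle',len(h),rect(h),h.mean(0),h[:,2].max())
v,u=np.nonzero((np.hypot(w[...,0]-.488,w[...,1]+.073)<.07)&(w[...,2]>.2)&(p.max(-1)<70));print('dark',w[v,u].mean(0),rect(w[v,u]))
"
```

```text
26 (array([ 367.7, -226. ]), array([24.2, 15.2]), 1.6) [ 0.36503968 -0.2267711   0.01901369]
wheel 902 (array([490.2, -74.5]), array([109. , 105.5]), 0.2)
handle 108 (array([500.6, -90.6]), array([17.4, 66.2]), 41.1) [ 0.50047733 -0.08986196  0.2355864 ] 0.24697062826235508
dark [ 0.49349536 -0.08080444  0.23598402] (array([502.2, -88.9]), array([18.1, 65.6]), 41.8)
```

```bash
python3 -m crank '[[[0.3,0,0.9,0,0],[0.3,0,1,0,0],[0.3,0,1,0,0],[0.3,0,1,0,-0.8],[0.3,0,0,0,-0.8],[0.3,0,0,0,-0.53],[0.3,-0.6,0.8,0,0],[0.3,-0.6,1,0,0],[0.3,-0.6,1,0,0],[0.3,-0.6,1,0,0]]]'
python3 -m crank '[[[0.3,-0.6,1,0,0],[0.3,-0.5,1,0,0],[0.3,-0.3,1,0,0],[0.3,-0.3,1,0,0],[0.3,0,1,0,0],[0.3,0,1,0,0],[0.3,0,1,0,0],[0.3,0,1,0,0]]]'
python3 -c "
from h import *
plan(.376,-.2255,.06,13)"
```

```text
t: 16.93
tool_pos: [0.4048, 0.0955, 0.051]
tcp_rot: [[0.974, 0.225, 0.003], [0.225, -0.974, 0.001], [0.003, 0.0, -1.0]]
wrist_force: [1.1, -0.1, 0.0]
width: 0.699
t: 17.6
tool_pos: [0.409, -0.1098, 0.0511]
tcp_rot: [[0.975, 0.224, 0.003], [0.224, -0.975, -0.001], [0.002, 0.001, -1.0]]
wrist_force: [1.2, -0.0, 0.2]
width: 0.701
turn -0.01 shift x -2.33 y 4.21 z 0.54 | now [ 0.409  -0.1098  0.0736] 13.0 q6 60.0 t 17.6 F [ 1.2 -0.   0.2] w 0.701
```

```bash
python3 -m crank '[[[0.3,-0.6,0.9,0,0],[0.3,-0.6,0.9,0,0],[0.3,-0.6,0.9,0,0],[0.3,-0.6,0.9,0,0],[0.3,0,0.6,0.4,0],[0.3,0,0,0.7,0],[0.3,0,0,0.7,0],[0.3,0,0,0.4,0],[0.3,0,0,0.3,0],[0.3,0,0,0,0]]]'
python3 -c "
from h import *
plan(.3735,-.226,.0075,13)"
```

```text
t: 18.43
tool_pos: [0.373, -0.2236, -0.0134]
tcp_rot: [[0.974, 0.225, -0.001], [0.225, -0.974, 0.001], [-0.001, -0.001, -1.0]]
wrist_force: [-0.9, -0.2, -0.5]
width: 0.704
turn 0.0 shift x -0.00 y 0.10 z 0.07 | now [ 0.373  -0.2236  0.0091] 13.0 q6 44.0 t 18.4 F [-0.9 -0.2 -0.5] w 0.704
```

```bash
python3 -m crank '[[[1,0,0.08,0.05,0],[1,0,0,0,0],[1,0,0,0,0],[1,0,0,0,0],[1,0,0,0,0],[1,0,0,0,0],[1,0,0,0,0],[1,0,0,0,0],[1,0,0,-0.6,0],[1,0,0,-0.8,0]]]'
python3 -m crank '[[[1,0,0,-0.7,0.8],[1,0,0,0,0.8],[1,0,0,0,0.57]]]'
python3 -c "
from h import *
plan(.4476,.3495,.06,0)"
```

```text
t: 19.27
tool_pos: [0.3725, -0.2249, 0.0199]
tcp_rot: [[0.974, 0.225, -0.003], [0.225, -0.974, 0.002], [-0.003, -0.003, -1.0]]
wrist_force: [0.2, -0.1, -1.0]
width: 0.228
t: 19.52
tool_pos: [0.3745, -0.2262, 0.0392]
tcp_rot: [[1.0, -0.004, 0.002], [-0.004, -1.0, -0.001], [0.002, 0.001, -1.0]]
wrist_force: [-0.4, 0.0, -2.1]
width: 0.223
turn -0.04 shift x 2.92 y -23.03 z 0.07 | now [ 0.3745 -0.2262  0.0617] -0.3 q6 58.0 t 19.5 F [-0.4  0.  -2.1] w 0.223
```

```bash
python3 -m crank '[[[1,0,-0.9,0,0],[1,0,-1,0,0],[1,0,-1,0,0],[1,0,-1,0,0],[1,0,-1,0,0],[1,0,-1,0,0],[1,0,-1,0,0],[1,0,-1,0,0],[1,0,-1,0,0],[1,0,-1,0,0]]]'
python3 -m crank '[[[1,0,-1,0,0],[1,0,-1,0,0],[1,0,-1,0,0],[1,0.2,-1,0,0],[1,0.3,-1,0,0],[1,0.3,-1,0,0],[1,0.3,-1,0,0],[1,0.3,-1,0,0],[1,0.3,-1,0,0],[1,0.3,-1,0,0]]]'
python3 -c "
from h import *
plan(.4476,.3495,.014,0)"
```

```text
t: 20.35
tool_pos: [0.3736, 0.023, 0.0382]
tcp_rot: [[1.0, -0.0, -0.0], [-0.0, -1.0, -0.0], [-0.0, 0.0, -1.0]]
wrist_force: [0.3, -0.2, -1.6]
width: 0.228
t: 21.18
tool_pos: [0.4239, 0.273, 0.0381]
tcp_rot: [[1.0, 0.0, -0.0], [0.0, -1.0, -0.0], [-0.0, 0.0, -1.0]]
wrist_force: [0.1, 0.1, -0.8]
width: 0.222
turn 0.0 shift x 0.95 y -3.06 z 1.86 | now [0.4239 0.273  0.0606] 0.0 q6 121.0 t 21.2 F [ 0.1  0.1 -0.8] w 0.222
```

```bash
python3 -m crank '[[[1,0.3,-0.8,0,0],[1,0.3,-0.8,0,0],[1,0.3,-0.8,0,0],[1,0.05,-0.66,0,0],[1,0,0,0.6,0],[1,0,0,0.7,0],[1,0,0,0.5,0],[1,0,0,0,0],[0.66,0,0,0,0],[0.66,0,0,0,0]]]'
python3 -m crank '[[[0.66,0,0,0,0],[0.66,0,0,-0.5,0],[0.66,0,0,-0.9,0],[0.66,0,0,-1,0],[0.66,0,0,-1,0],[0.66,0,0,-1,0],[0.66,0,0,-1,0],[0.66,0,0,-1,0],[0.3,0,0,-1,0]]]'
python3 -c "
from h import *
cap('side','s5');crop('s5',150,130,330,350,3,'s5c')
print(stand(-45,170),stand(-45,-230))
"
```

```text
t: 22.02
tool_pos: [0.4478, 0.3482, -0.0064]
tcp_rot: [[1.0, -0.001, 0.0], [-0.001, -1.0, 0.0], [0.0, -0.0, -1.0]]
wrist_force: [0.4, -0.5, -0.9]
width: 0.322
t: 22.77
tool_pos: [0.4477, 0.3481, 0.1813]
tcp_rot: [[1.0, -0.001, 0.001], [-0.001, -1.0, 0.001], [0.001, -0.001, -1.0]]
wrist_force: [0.0, 0.3, -0.0]
width: 0.385
[-36.96457412 171.8098701 ] [ -54.41232907 -227.80941853]
```

View pics/s5c.png

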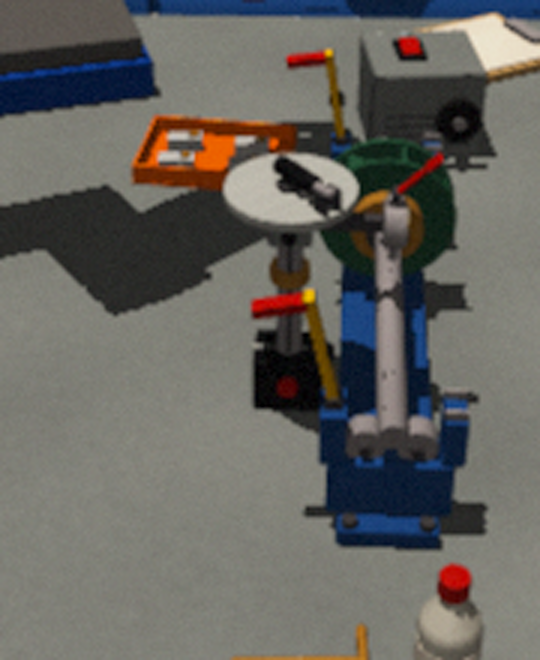

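All the weights are in the tray, with three visible at crop (180,135), (175,158) and (250,145). I'll check the stand model by projection.

```bash
cat >> h.py <<'E'
def stand3(x,y,z): 
    c,s=np.cos(SY),np.sin(SY);x,y=x/1000,y/1000;return np.array([STO[0]+c*x-s*y,STO[1]+s*x+c*y,z/1000])
def kp(y,th,a,b): return stand3(-45+a*np.cos(th)-b*np.sin(th),y,118+a*np.sin(th)+b*np.cos(th))
E
python3 - <<'E'
from h import *
im=np.load('pics/s5.npz')['p'][:,:,::-1].copy()
big=cv2.resize(im[130:350,150:330],None,fx=3,fy=3,interpolation=cv2.INTER_CUBIC)
def dot(P,c):
    q=(proj('side',P)[0]-[150,130]+.5)*3; cv2.circle(big,tuple(int(round(a)) for a in q),3,c,-1)
for y,th in((170,1.69),(-230,1.745)):
    for a,b in((0,0),(98,0),(92,27),(92,42)): dot(kp(y,th,a,b),(0,255,255))
for an in np.arange(0,6.28,.3): dot(stand3(-85+55*np.cos(an),-85+55*np.sin(an),216),(0,255,0))
for y in(-250,200): dot(stand3(0,y,100),(255,255,0))
for x,y in((-40,-265),(40,-265)): dot(stand3(x,y,18),(255,0,255))
for x in(-49,49):
  for y in (-248,-212,152,188): dot(stand3(x,y,116),(255,0,255))
dot(stand3(0,70,165),(0,0,255))
cv2.imwrite('pics/ov.png',big)
E
```

```text
(no output)
```

View pics/ov.png

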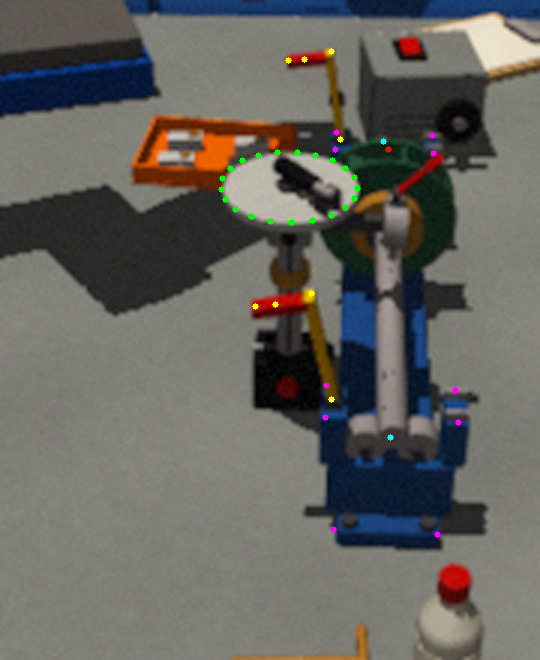

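Run:
```python
from h import *
P=kp(170,1.69,92,27);print(P);plan(P[0],P[1],.25,-2.5)
ths=np.linspace(1.69,-.02,11);Q=[kp(170,t,92,27) for t in ths]
prev=Q[0]
for q in Q[1:]:
    d=q-prev;print('x %.2f z %.2f'%(np.hypot(d[0],d[1])*np.sign(d[0])/.025,-d[2]/.025));prev=q
```

```text
[0.50204487 0.18224767 0.20613625]
turn 0.41 shift x 2.37 y 6.61 z -1.65 | now [0.4501 0.35   0.2087] -0.0 q6 127.0 t 22.8 F [1.3 1.1 2.7] w 0.425
x 0.62 z -0.21
x 0.65 z -0.10
x 0.65 z 0.01
x 0.64 z 0.13
x 0.61 z 0.23
x 0.56 z 0.33
x 0.50 z 0.43
x 0.42 z 0.50
x 0.33 z 0.57
x 0.23 z 0.62
```

```bash
python3 -m crank '[[[0.3,0,0,-0.8,0.41],[0.3,0,0,-0.8,0],[0.3,0.3,0.9,0,0],[0.3,0.3,0.9,0,0],[0.3,0.3,0.9,0,0],[0.3,0.3,0.9,0,0],[0.3,0.3,0.9,0,0],[0.3,0.4,0.9,0,0],[0.3,0.4,0.9,0,0],[0.3,0,0.3,0,0]]]'
python3 -c "
from h import *
P=kp(170,1.69,92,27);plan(P[0],P[1],.194,-2.5)
cap('side','s6');crop('s6',190,90,330,200,5,'s6c')"
```

```text
t: 23.65
tool_pos: [0.4992, 0.1785, 0.2196]
tcp_rot: [[0.999, -0.045, 0.002], [-0.045, -0.999, -0.0], [0.002, -0.0, -1.0]]
wrist_force: [-0.1, -0.3, -0.4]
width: 0.7
turn -0.02 shift x 0.11 y -0.15 z 1.93 | now [0.4992 0.1785 0.2421] -2.6 q6 111.0 t 23.6 F [-0.1 -0.3 -0.4] w 0.7
```

View pics/s6c.png

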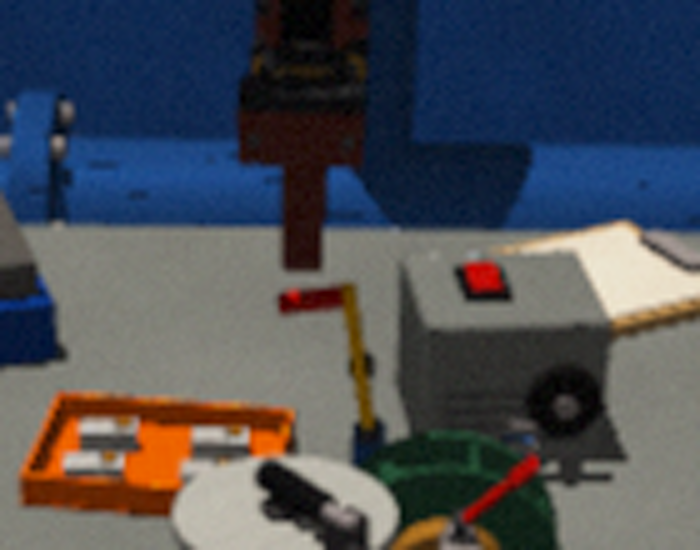

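```bash
python3 -m crank '[[[0.3,0.1,-0.15,0.9,0],[0.3,0,0,0.6,0],[0.3,0,0,0.4,0],[1,0,0,0,0],[1,0,0,0,0],[1,0,0,0,0],[1,0,0,0,0],[1,0,0,0,0],[1,0,0,0,0],[1,0,0,0,0]]]' 10
python3 -m crank '[[[1,0,0,0,0]]]' 10
```

```text
t: 24.53
tool_pos: [0.5007, 0.1838, 0.1711]
tcp_rot: [[0.999, -0.043, 0.0], [-0.043, -0.999, -0.002], [0.0, 0.002, -1.0]]
wrist_force: [-1.8, -19.5, 3.9]
width: 0.208
t: 24.62
tool_pos: [0.4997, 0.1814, 0.1707]
tcp_rot: [[0.999, -0.041, -0.002], [-0.041, -0.999, -0.006], [-0.002, 0.006, -1.0]]
wrist_force: [-1.2, -15.2, 4.8]
width: 0.157
```

```bash
python3 -m crank '[[[1,0,0.06,0,0],[1,0,0.05,0,0],[1,0,0,0,0]]]' 10
```

```text
t: 24.87
tool_pos: [0.5001, 0.1813, 0.1708]
tcp_rot: [[0.999, -0.043, -0.001], [-0.043, -0.999, -0.001], [-0.001, 0.001, -1.0]]
wrist_force: [-2.6, -2.4, 4.0]
width: 0.162
```

Centred. Now swing along the arc.

```bash
python3 -m crank '[[[1,0.31,0,-0.1,0],[1,0.31,0,-0.1,0],[1,0.32,0,-0.05,0],[1,0.33,0,-0.05,0],[1,0.33,0,0,0],[1,0.33,0,0,0],[1,0.32,0,0.06,0],[1,0.32,0,0.07,0]]]' 10
python3 -c "
from h import *
plan(*kp(170,1.006,92,27)-[0.0015,0,.012],-2.5)"
```

```text
t: 25.53
tool_pos: [0.5656, 0.1785, 0.1749]
tcp_rot: [[0.999, -0.043, 0.0], [-0.043, -0.999, -0.001], [0.0, 0.001, -1.0]]
wrist_force: [-1.9, -4.5, -1.1]
width: 0.16
turn 0.0 shift x -0.04 y -0.03 z -0.03 | now [0.5656 0.1785 0.1974] -2.5 q6 109.0 t 25.5 F [-1.9 -4.5 -1.1] w 0.16
```

```bash
python3 -m crank '[[[1,0.3,0.03,0.11,0],[1,0.31,0.02,0.12,0],[1,0.28,0,0.16,0],[1,0.28,0,0.17,0],[1,0.25,0,0.21,0],[1,0.25,0,0.22,0],[1,0.21,0,0.25,0],[1,0.21,0,0.25,0]]]' 10
python3 -c "
from h import *
plan(*kp(170,.322,92,27)-[0.0015,0,.012],-2.5)"
```

```text
t: 26.2
tool_pos: [0.6182, 0.1761, 0.1375]
tcp_rot: [[0.999, -0.043, 0.002], [-0.043, -0.999, 0.001], [0.002, -0.001, -1.0]]
wrist_force: [0.6, 4.2, 2.8]
width: 0.156
turn 0.0 shift x -0.05 y -0.04 z -0.03 | now [0.6182 0.1761 0.16  ] -2.5 q6 107.0 t 26.2 F [0.6 4.2 2.8] w 0.156
```

```bash
python3 -m crank '[[[1,0.16,0,0.28,0],[1,0.17,0,0.29,0],[1,0.11,0,0.31,0],[1,0.11,0,0.31,0],[1,0,0,0.1,0],[1,0,0,0,0]]]' 10
python3 -c "
from h import *
plan(*kp(170,0,92,27)-[0.0015,0,.012],-2.5)"
```

```text
t: 26.7
tool_pos: [0.6318, 0.1755, 0.1044]
tcp_rot: [[0.999, -0.043, 0.002], [-0.043, -0.999, 0.001], [0.002, -0.001, -1.0]]
wrist_force: [4.5, 6.1, -2.6]
width: 0.158
turn 0.0 shift x -0.07 y -0.04 z -0.24 | now [0.6318 0.1755 0.1269] -2.5 q6 107.0 t 26.7 F [ 4.5  6.1 -2.6] w 0.158
```

```bash
python3 -m crank '[[[1,0,0,0.08,0],[1,0,0,0.08,0],[1,0,0,0,0]]]' 10
python3 -c "
from h import *
cap('side','s7');crop('s7',210,90,330,200,5,'s7c')"
```

```text
t: 26.95
tool_pos: [0.6322, 0.1755, 0.1011]
tcp_rot: [[0.999, -0.043, 0.003], [-0.043, -0.999, 0.001], [0.003, -0.001, -1.0]]
wrist_force: [6.1, 5.2, 0.7]
width: 0.159
```

View pics/s7c.png

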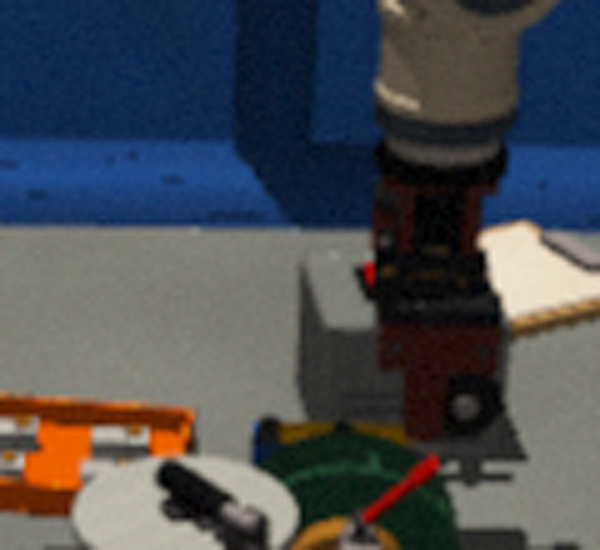

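```bash
python3 -m crank '[[[0.5,0,0,0,0],[0.5,0,0,0,0],[0.5,0,0,0,0],[0.5,0,0,0,0],[0.5,0,0,-1,0],[0.5,0,0,-1,0],[0.5,0,0,-1,0],[0.5,0,0,-1,0],[0.5,-1,0,-1,0],[0.5,-1,0,0,0]]]'
python3 - <<'E'
from h import *
cap('top','t7');cap('side','s8')
z=np.load('pics/t7.npz');w=world('top',z['d']);q=z['p'].astype(int)
for n in('top','side'):
    z=np.load('pics/%s.npz'%('t7' if n=='top' else 's8'));w=world(n,z['d']);q=z['p'].astype(int)
    m=(q[...,0]>110)&(q[...,1]<60)&(q[...,2]<70)&(np.hypot(w[...,0]-.63,w[...,1]-.178)<.05)
    P=w[m];print(n,len(P),P.min(0) if len(P) else 0,P.max(0) if len(P) else 0)
print(kp(170,0,92,42))
crop('s8',200,100,340,210,5,'s8c');crop('t7',170,140,290,230,6,'t7c')
E
```

```text
t: 27.83
tool_pos: [0.5833, 0.1775, 0.2313]
tcp_rot: [[0.999, -0.044, 0.008], [-0.044, -0.999, 0.002], [0.008, -0.002, -1.0]]
wrist_force: [1.7, 0.7, 1.3]
width: 0.498
top 0 0 0
side 1 [0.63917863 0.15907088 0.11369233] [0.63917863 0.15907088 0.11369233]
[0.63167056 0.17658809 0.16      ]
```

View pics/s8c.png

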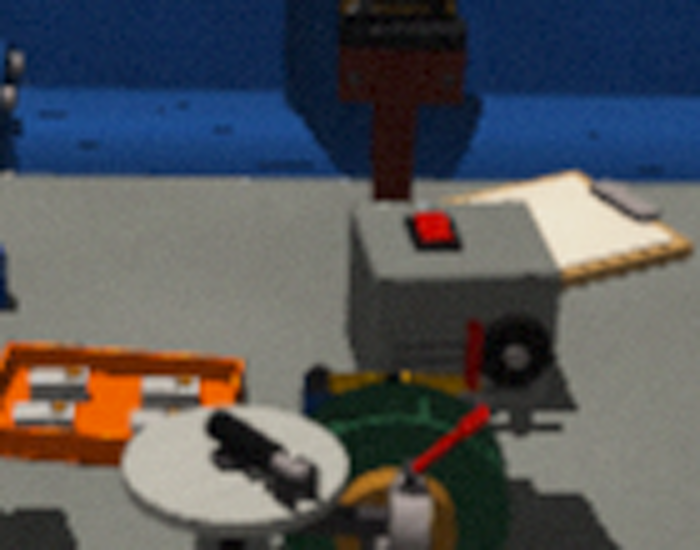

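View pics/t7c.png

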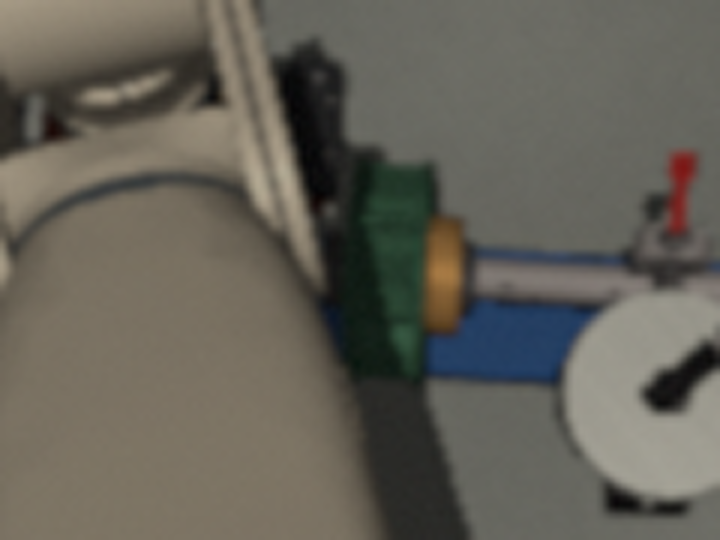

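Run:
```python
from h import *
for th in(0,.05,.1): print(th,[((proj('side',kp(170,th,92,b))[0]-[200,100]+.5)*5).round(0) for b in(42,0)], ((proj('side',kp(170,th,5,4))[0]-[200,100]+.5)*5).round(0))
P=kp(-230,1.745,92,27);print(P);plan(P[0],P[1],.25,-2.5)
```

```text
0 [array([473., 325.]), array([468., 387.])] [324. 376.]
0.05 [array([469., 318.]), array([468., 380.])] [324. 376.]
0.1 [array([466., 312.]), array([468., 373.])] [324. 375.]
[ 0.4798137  -0.21716277  0.20392782]
turn 0.01 shift x -3.24 y 15.92 z -0.00 | now [0.5781 0.177  0.25  ] -2.4 q6 108.0 t 27.9 F [-0.4 -0.9 -0.2] w 0.502
```

Left tab top is at crop (476,322) and a closed keeper predicts (473,325), so it looks closed. A light press down will make sure.

```bash
python3 -m crank '[[[1,1,0,0,0],[1,1,0,0,0],[1,0.16,0,0,0],[1,0,0,0.8,0],[1,0,0,0.8,0],[1,0,0,0.8,0],[1,0,0,0.4,0],[1,0,0,0,0]]]'
python3 -c "
from h import *
plan(*kp(170,0,90,42),-2.5)"
```

```text
t: 28.6
tool_pos: [0.6324, 0.1741, 0.1531]
tcp_rot: [[0.999, -0.043, -0.006], [-0.043, -0.999, -0.002], [-0.006, 0.002, -1.0]]
wrist_force: [0.3, 0.3, 0.1]
width: 0.006
turn 0.0 shift x -0.12 y -0.10 z 0.63 | now [0.6324 0.1741 0.1756] -2.5 q6 107.0 t 28.6 F [0.3 0.3 0.1] w 0.006
```

```bash
python3 -m crank '[[[1,-0.1,-0.08,0.3,0],[1,0,0,0.15,0],[1,0,0,0.1,0],[1,0,0,0.05,0]]]'
python3 -m crank '[[[1,0,0,0.05,0],[1,0,0,0.05,0]]]'
python3 -m crank '[[[1,0,0,0.05,0],[1,0,0,0.05,0]]]'
```

```text
t: 28.93
tool_pos: [0.6324, 0.177, 0.1418]
tcp_rot: [[0.999, -0.043, 0.001], [-0.043, -0.999, 0.0], [0.001, -0.0, -1.0]]
wrist_force: [0.5, -0.4, -0.2]
width: 0.007
t: 29.1
tool_pos: [0.6325, 0.177, 0.1395]
tcp_rot: [[0.999, -0.043, 0.001], [-0.043, -0.999, 0.0], [0.001, -0.0, -1.0]]
wrist_force: [0.4, 0.0, -0.2]
width: 0.005
t: 29.27
tool_pos: [0.6326, 0.1769, 0.1369]
tcp_rot: [[0.999, -0.043, 0.001], [-0.043, -0.999, 0.0], [0.001, -0.0, -1.0]]
wrist_force: [-2.0, -0.4, 9.9]
width: 0.005
```

Contact came at exactly the closed height. Now over to the right keeper.

```bash
python3 -m crank '[[[0.3,0,0,-1,0],[0.3,0,0,-1,0],[0.3,0,0,-1,0],[0.3,0,0,-1,0],[0.3,0,0,-1,0],[0.3,0,0,-0.4,0],[0.3,-0.6,1,0,0],[0.3,-0.8,1,0,0],[0.3,-0.8,1,0,0],[0.3,-0.8,1,0,0]]]'
python3 -m crank '[[[0.3,-0.8,1,0,0],[0.3,-0.8,1,0,0],[0.3,-0.5,1,0,0],[0.3,-0.3,1,0,0],[0.3,0,1,0,0],[0.3,0,1,0,0],[0.3,0,1,0,0],[0.3,0,1,0,0],[0.3,0,1,0,0]]]'
python3 -c "
from h import *
P=kp(-230,1.745,92,27);plan(P[0],P[1],.192,-2.5)"
```

```text
t: 30.1
tool_pos: [0.5516, 0.0794, 0.2706]
tcp_rot: [[0.999, -0.043, -0.001], [-0.043, -0.999, -0.0], [-0.001, 0.0, -1.0]]
wrist_force: [-0.3, -1.1, -0.6]
width: 0.688
t: 30.85
tool_pos: [0.4828, -0.1431, 0.2709]
tcp_rot: [[0.999, -0.043, -0.0], [-0.043, -0.999, 0.0], [-0.0, -0.0, -1.0]]
wrist_force: [0.5, 0.9, -0.2]
width: 0.7
turn 0.0 shift x 0.01 y 2.96 z 4.06 | now [ 0.4828 -0.1431  0.2934] -2.5 q6 75.0 t 30.9 F [ 0.5  0.9 -0.2] w 0.7
```

```bash
python3 -m crank '[[[0.3,0,1,0,0],[0.3,0,1,0,0],[0.3,0,0.97,0,0],[0.3,0,0,0.9,0],[0.3,0,0,0.9,0],[0.3,0,0,0.9,0],[0.3,0,0,0.8,0],[0.3,0,0,0.5,0],[0.3,0,0,0,0]]]'
python3 -c "
from h import *
P=kp(-230,1.745,92,27);plan(P[0],P[1],.192,-2.5)"
python3 -m crank '[[[1,0,0,0,0],[1,0,0,0,0],[1,0,0,0,0],[1,0,0,0,0],[1,0,0,0,0],[1,0,0,0,0],[1,0,0,0,0],[1,0,0,0,0],[1,0,0,0,0]]]' 10
```

```text
t: 31.6
tool_pos: [0.4778, -0.2152, 0.1682]
tcp_rot: [[0.999, -0.043, -0.005], [-0.043, -0.999, 0.003], [-0.005, -0.002, -1.0]]
wrist_force: [-0.1, 0.4, 0.0]
width: 0.698
turn 0.0 shift x 0.08 y 0.08 z -0.05 | now [ 0.4778 -0.2152  0.1907] -2.5 q6 67.0 t 31.6 F [-0.1  0.4  0. ] w 0.698
t: 32.35
tool_pos: [0.4805, -0.2182, 0.172]
tcp_rot: [[0.999, -0.043, 0.001], [-0.043, -0.999, -0.004], [0.001, 0.004, -1.0]]
wrist_force: [-0.6, -8.8, 0.1]
width: 0.158
```

Run:
```python
from h import *
ths=np.linspace(1.745,-.02,23);Q=[kp(-230,t,92,27) for t in ths]
prev=Q[0]
for t,q in zip(ths[1:],Q[1:]):
    d=q-prev;print('%.2f x %.2f z %.2f'%(t,np.hypot(d[0],d[1])*np.sign(d[0])/.025,-d[2]/.025));prev=q
```

```text
1.66 x 0.28 z -0.13
1.58 x 0.29 z -0.10
1.50 x 0.30 z -0.08
1.42 x 0.30 z -0.05
1.34 x 0.31 z -0.03
1.26 x 0.31 z -0.01
1.18 x 0.31 z 0.02
1.10 x 0.30 z 0.04
1.02 x 0.30 z 0.07
0.94 x 0.29 z 0.09
0.86 x 0.29 z 0.11
0.78 x 0.28 z 0.14
0.70 x 0.26 z 0.16
0.62 x 0.25 z 0.18
0.54 x 0.23 z 0.20
0.46 x 0.22 z 0.22
0.38 x 0.20 z 0.23
0.30 x 0.18 z 0.25
0.22 x 0.16 z 0.26
0.14 x 0.14 z 0.27
0.06 x 0.12 z 0.28
-0.02 x 0.09 z 0.29
```

```bash
python3 -m crank '[[[1,0.28,0.05,-0.13,0],[1,0.29,0,-0.1,0],[1,0.3,0,-0.08,0],[1,0.3,0,-0.05,0],[1,0.31,0,-0.03,0],[1,0.31,0,-0.01,0],[1,0.31,0,0.02,0],[1,0.3,0,0.04,0]]]' 10
python3 -m crank '[[[1,0.3,0,0.07,0],[1,0.29,0,0.09,0],[1,0.29,0,0.11,0],[1,0.28,0,0.14,0],[1,0.26,0,0.16,0],[1,0.25,0,0.18,0],[1,0.23,0,0.2,0]]]' 10
python3 -c "
from h import *
plan(*kp(-230,.54,92,27)-[0,0,.012],-2.5)"
```

```text
t: 33.02
tool_pos: [0.5407, -0.2208, 0.1802]
tcp_rot: [[0.999, -0.043, 0.0], [-0.043, -0.999, -0.001], [0.0, 0.001, -1.0]]
wrist_force: [-3.0, -4.9, -1.2]
width: 0.156
t: 33.6
tool_pos: [0.589, -0.2229, 0.1568]
tcp_rot: [[0.999, -0.043, 0.002], [-0.043, -0.999, -0.002], [0.002, 0.002, -1.0]]
wrist_force: [-0.5, -5.1, 2.7]
width: 0.157
turn 0.01 shift x -0.07 y -0.04 z 0.11 | now [ 0.589  -0.2229  0.1793] -2.5 q6 71.0 t 33.6 F [-0.5 -5.1  2.7] w 0.157
```

```bash
python3 -m crank '[[[1,0.2,0,0.24,0],[1,0.18,0,0.25,0],[1,0.17,0,0.26,0],[1,0.15,0,0.27,0],[1,0.13,0,0.27,0],[1,0.11,0,0.28,0],[1,0.08,0,0.3,0],[1,0,0,0.1,0],[1,0,0,0,0]]]' 10
python3 -c "
from h import *
plan(*kp(-230,0,92,27)-[0,0,.012],-2.5)"
```

```text
t: 34.35
tool_pos: [0.6157, -0.2241, 0.1071]
tcp_rot: [[0.999, -0.043, 0.005], [-0.043, -0.999, -0.002], [0.005, 0.002, -1.0]]
wrist_force: [5.0, -6.9, -0.0]
width: 0.163
turn 0.0 shift x -0.06 y -0.04 z -0.13 | now [ 0.6157 -0.2241  0.1296] -2.5 q6 71.0 t 34.4 F [ 5.  -6.9 -0. ] w 0.163
```

Now release, rise, shut and press the tab top. Contact should come near reported z 0.138.

```bash
python3 -m crank '[[[0.5,0,0,0,0],[0.5,0,0,0,0],[0.5,0,0,0,0],[0.5,0,0,-0.8,0],[0.5,0,0,-0.8,0],[1,0,0,-0.2,0],[1,0,0,0,0],[1,0,0,0,0],[1,0,0,0,0],[1,0,0,0,0]]]'
python3 -c "
from h import *
plan(*kp(-230,0,91,42),-2.5)
cap('side','s9');crop('s9',210,170,340,320,4,'s9c')"
```

```text
t: 35.18
tool_pos: [0.6121, -0.2228, 0.1507]
tcp_rot: [[0.999, -0.043, -0.002], [-0.043, -0.999, 0.001], [-0.002, -0.001, -1.0]]
wrist_force: [0.4, -0.7, 0.1]
width: 0.16
turn 0.0 shift x 0.05 y 0.01 z 0.53 | now [ 0.6121 -0.2228  0.1732] -2.5 q6 71.0 t 35.2 F [ 0.4 -0.7  0.1] w 0.16
```

View pics/s9c.png

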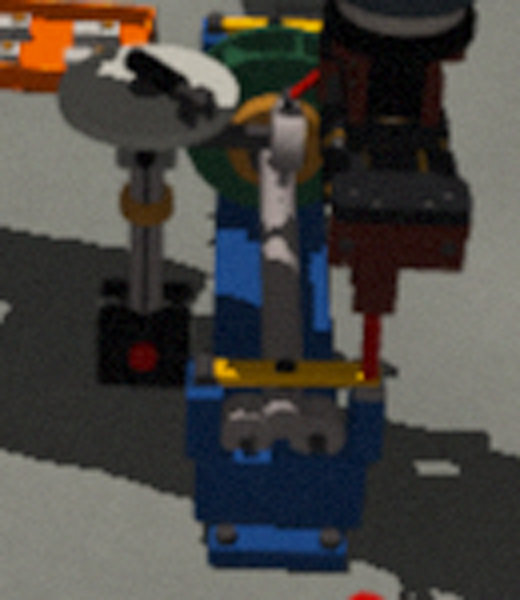

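```bash
python3 -m crank '[[[1,0.05,0,0,0],[1,0,0,0.3,0],[1,0,0,0.15,0],[1,0,0,0.05,0]]]'
python3 -m crank '[[[1,0,0,0.05,0],[1,0,0,0.05,0]]]'
```

```text
t: 35.57
tool_pos: [0.6136, -0.223, 0.1381]
tcp_rot: [[0.999, -0.043, -0.002], [-0.043, -0.999, 0.001], [-0.002, -0.001, -1.0]]
wrist_force: [0.5, 0.4, 0.5]
width: 0.003
t: 35.73
tool_pos: [0.6141, -0.2231, 0.1369]
tcp_rot: [[0.999, -0.043, -0.0], [-0.043, -0.999, 0.0], [-0.0, -0.0, -1.0]]
wrist_force: [-2.3, 0.7, 9.2]
width: 0.006
```

Both keepers are closed. Next is the crank handle.

```bash
cat >> h.py <<'E'
WC=stand3(-85,-85,216)
E
python3 - <<'E'
from h import *
a=np.radians(-48.5);H=WC+np.r_[45*np.cos(a),45*np.sin(a),14]/1000;G=H-np.r_[np.cos(a),np.sin(a),0]*.042
print(WC,H,G);plan(G[0],G[1],.30,-48.5)
z=np.load('pics/t4.npz');w=world('top',z['d']);p=z['p'].astype(int)
m=(np.hypot(w[...,0]-.488,w[...,1]+.073)<.06)&(w[...,2]>.2)&(p.max(-1)<70);P=w[m]
print(cv2.fitLine((P[:,:2]*1000).astype(np.float32),cv2.DIST_L2,0,.01,.01).ravel())
crop('t4',250,180,320,230,10,'t4h')
E
```

```text
[ 0.48867325 -0.07241145  0.216     ] [ 0.51849116 -0.10611446  0.23      ] [ 0.49066111 -0.07465832  0.23      ]
turn 7.67 shift x -7.72 y -0.24 z -5.62 | now [ 0.6141 -0.2231  0.1594] -2.5 q6 71.0 t 35.7 F [-2.3  0.7  9.2] w 0.006
[  0.65262794  -0.7576785  493.49536    -80.804436  ]
```

View pics/t4h.png

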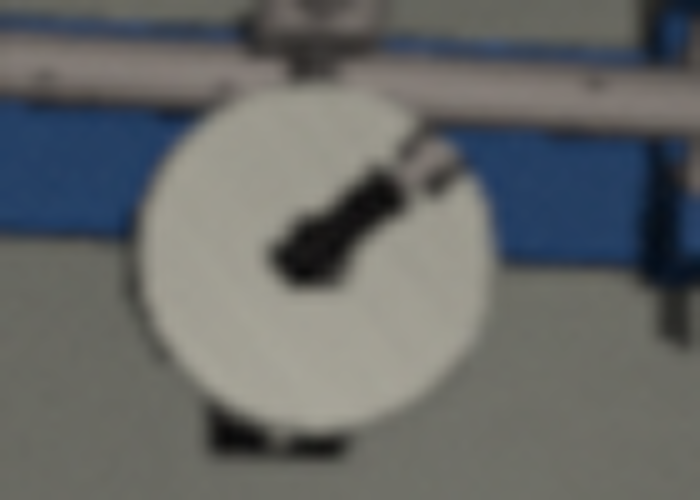

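The hinge is toward the upper right at (430,165), with the grip's free end at (290,250). Its direction is about -48.5°.

```bash
python3 -m crank '[[[1,0,0,-0.8,0],[1,0,0,-1,0],[1,0,0,-1,0.8],[1,0,0,-1,1],[1,0,0,-1,1],[0.5,0,0,-0.8,1],[0.5,0,0,0,1],[0.5,0,0,0,1],[0.5,0,0,0,1],[0.5,0,0,0,0.85]]]'
python3 -m crank '[[[0.5,-0.8,-0.02,0,0],[0.5,-1,-0.02,0,0],[0.5,-1,-0.02,0,0],[0.5,-1,-0.02,0,0],[0.5,-1,-0.04,0,0],[0.5,-1,-0.04,0,0],[0.5,-1,-0.04,0,0],[0.5,-0.9,-0.04,0,0],[0.5,0,0,0,0]]]'
python3 -c "
from h import *
plan(.49066,-.07466,.2225,-48.5)
cap('side','s10');crop('s10',200,120,330,220,5,'s10c')"
```

```text
t: 36.57
tool_pos: [0.6141, -0.2232, 0.2773]
tcp_rot: [[0.66, -0.751, 0.0], [-0.751, -0.66, -0.0], [0.0, -0.0, -1.0]]
wrist_force: [0.5, -0.2, -0.4]
width: 0.345
t: 37.32
tool_pos: [0.4882, -0.0731, 0.277]
tcp_rot: [[0.665, -0.746, -0.001], [-0.746, -0.665, 0.001], [-0.001, 0.0, -1.0]]
wrist_force: [-0.1, -0.3, 0.3]
width: 0.501
turn 0.04 shift x 0.11 y -0.03 z 3.08 | now [ 0.4882 -0.0731  0.2995] -48.3 q6 128.0 t 37.3 F [-0.1 -0.3  0.3] w 0.501
```

View pics/s10c.png

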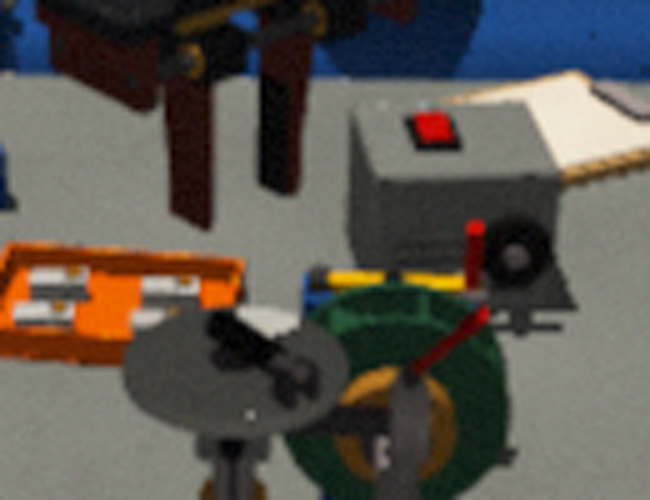

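```bash
python3 -m crank '[[[0.5,0.1,0,0.8,0],[0.5,0,0,0.8,0],[0.5,0,0,0.8,0],[0.5,0,0,0.4,0],[0.5,0,0,0.2,0],[0.5,0,0,0.05,0],[0.5,0,0,0,0]]]' 12
python3 -m crank '[[[1,0,0,0,0],[1,0,0,0,0],[1,0,0,0,0],[1,0,0,0,0],[1,0,0,0,0],[1,0,0,0,0],[1,0,0,0,0]]]' 12
python3 -c "
from h import *
plan(.49066,-.07466,.2225,-48.5)"
```

```text
t: 37.95
tool_pos: [0.493, -0.0775, 0.201]
tcp_rot: [[0.664, -0.748, 0.0], [-0.748, -0.664, -0.0], [0.0, -0.0, -1.0]]
wrist_force: [0.6, 0.4, 1.2]
width: 0.499
t: 38.53
tool_pos: [0.4925, -0.0774, 0.201]
tcp_rot: [[0.664, -0.748, 0.0], [-0.748, -0.664, -0.0], [0.0, -0.0, -1.0]]
wrist_force: [-1.9, -1.1, 2.3]
width: 0.178
turn 0.02 shift x -0.13 y -0.02 z 0.04 | now [ 0.4925 -0.0774  0.2235] -48.4 q6 128.0 t 38.5 F [-1.9 -1.1  2.3] w 0.178
```

```bash
python3 -m crank '[[[1,0.02,0,-0.24,0],[1,0.06,0,-0.24,0],[1,0.09,0,-0.23,0],[1,0.13,0,-0.21,0],[1,0.16,0,-0.19,0]]]' 12
python3 -m crank '[[[1,0.19,0,-0.16,0],[1,0.21,0,-0.13,0],[1,0.22,0,-0.09,0],[1,0.24,0,-0.06,0],[1,0.24,0,-0.02,0],[1,0.06,0,0,0],[1,0,0,0,0]]]' 12
python3 -c "
from h import *
plan(.51849,-.10611,.2625,-48.5)
cap('side','s11');crop('s11',200,120,330,220,5,'s11c')"
```

```text
t: 38.95
tool_pos: [0.4995, -0.0854, 0.2289]
tcp_rot: [[0.664, -0.747, -0.002], [-0.747, -0.664, 0.001], [-0.002, 0.0, -1.0]]
wrist_force: [-2.8, 3.2, -2.7]
width: 0.174
t: 39.53
tool_pos: [0.5205, -0.1083, 0.2407]
tcp_rot: [[0.664, -0.748, 0.002], [-0.748, -0.664, -0.001], [0.002, -0.001, -1.0]]
wrist_force: [0.2, -0.3, 0.7]
width: 0.002
turn 0.02 shift x -0.12 y 0.00 z 0.03 | now [ 0.5205 -0.1083  0.2632] -48.4 q6 125.0 t 39.5 F [ 0.2 -0.3  0.7] w 0.002
```

View pics/s11c.png

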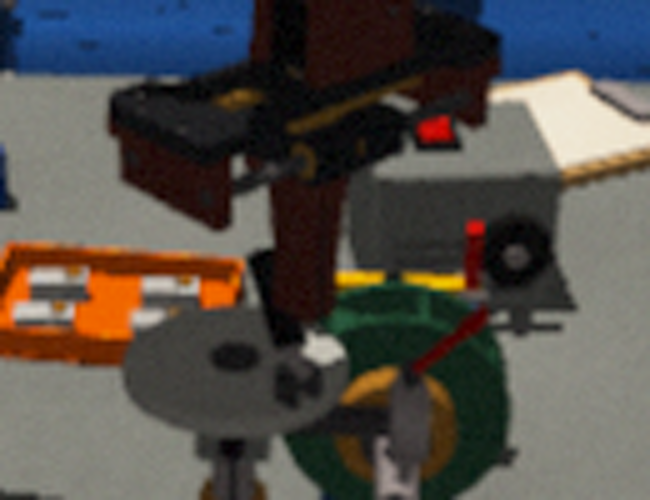

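The grip slipped off partway. The handle is leaning at about 65°, from (290,345) to (262,255). I'll regrip higher up and firmer.

```bash
python3 -m crank '[[[1,0,0,-0.8,0],[1,0,0,-0.8,0],[0.5,0,0,-0.3,0],[0.5,-0.85,0,0,0],[0.5,0,0,0,0],[0.5,0,0,0,0],[0.5,0,0,0,0],[0.5,0,0,0.6,0],[0.5,0,0,0.8,0],[0.5,0,0,0.6,0]]]' 25
python3 -m crank '[[[0.5,0,0,0,0],[1,0,0,0,0],[1,0,0,0,0],[1,0,0,0,0],[1,0,0,0,0],[1,0,0,0,0],[1,0,0,0,0],[1,0,0,0,0]]]' 25
python3 -c "
from h import *
plan(.51849,-.10611,.2625,-48.5)
cap('side','s12');crop('s12',200,120,330,220,5,'s12c')"
```

```text
t: 40.42
tool_pos: [0.5053, -0.092, 0.2361]
tcp_rot: [[0.664, -0.748, -0.0], [-0.748, -0.664, -0.0], [-0.0, 0.0, -1.0]]
wrist_force: [1.2, -0.2, -0.6]
width: 0.497
t: 41.08
tool_pos: [0.5056, -0.0917, 0.2382]
tcp_rot: [[0.664, -0.747, 0.001], [-0.747, -0.664, -0.0], [0.001, -0.001, -1.0]]
wrist_force: [-1.6, -0.9, 4.8]
width: 0.176
turn 0.02 shift x 0.77 y -0.01 z -0.07 | now [ 0.5056 -0.0917  0.2607] -48.4 q6 127.0 t 41.1 F [-1.6 -0.9  4.8] w 0.176
```

View pics/s12c.png

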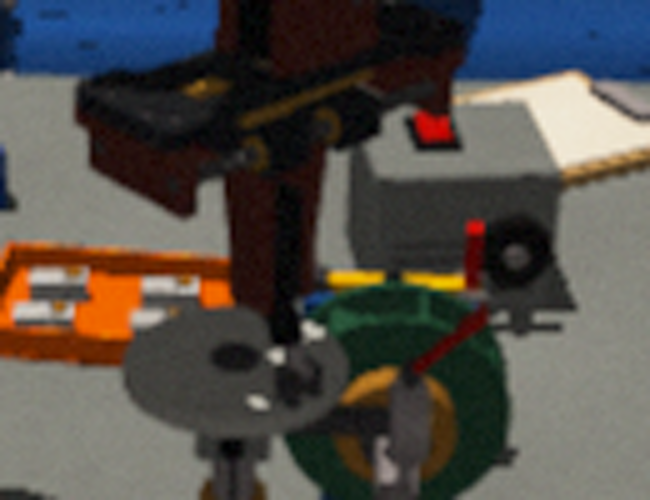

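```bash
python3 -m crank '[[[1,0.16,0,-0.07,0],[1,0.16,0,-0.06,0],[1,0.16,0,-0.04,0],[1,0.16,0,-0.02,0],[1,0.14,0,0,0],[1,0.06,0,0,0],[1,0,0,0,0]]]' 25
python3 -c "
from h import *
plan(.51849,-.10611,.2625,-48.5)"
```

```text
t: 41.72
tool_pos: [0.5179, -0.1061, 0.2419]
tcp_rot: [[0.664, -0.748, -0.003], [-0.748, -0.664, 0.003], [-0.004, 0.001, -1.0]]
wrist_force: [-4.9, 5.9, 4.5]
width: 0.176
turn 0.02 shift x 0.01 y -0.02 z 0.08 | now [ 0.5179 -0.1061  0.2644] -48.4 q6 125.0 t 41.7 F [-4.9  5.9  4.5] w 0.176
```

Upright: the stop resists with about 7 N radially. Winding 854° clockwise in 20° rows, with checks as I go.

```bash
cat >> h.py <<'E'
def wh():
    p,y,s=st(); v=p[:2]-WC[:2]; F=np.array(s['wrist_force']); r=v/np.hypot(*v)
    print('R %.1f alpha %.1f'%(np.hypot(*v)*1000,np.degrees(np.arctan2(v[1],v[0]))),'Frad %.1f Ftan_ccw %.1f Fz %.1f'%(F[:2]@r,F[:2]@[-r[1],r[0]],F[2]),'w',round(s['width'],3),'z',p[2].round(4),'t',round(s['t'],2))
E
python3 -c "
from h import *
wh()"
python3 -m crank '[[[1,-0.11,0.62,0,0],[1,-0.32,0.54,0,0],[1,-0.48,0.4,0,0],[1,-0.59,0.21,0,0]]]' 20
python3 -c "
from h import *
wh()"
```

```text
R 44.6 alpha -49.1 Frad -7.7 Ftan_ccw 0.2 Fz 4.5 w 0.176 z 0.2644 t 41.72
t: 42.05
tool_pos: [0.4614, -0.1096, 0.2425]
tcp_rot: [[0.664, -0.748, 0.002], [-0.748, -0.664, -0.001], [0.002, -0.0, -1.0]]
wrist_force: [4.0, 1.4, 1.7]
width: 0.177
R 46.2 alpha -126.3 Frad -3.5 Ftan_ccw 2.4 Fz 1.7 w 0.177 z 0.265 t 42.05
```

```bash
python3 -m crank '[[[1,-0.63,0,0,0],[1,-0.59,-0.21,0,0],[1,-0.48,-0.4,0,0],[1,-0.32,-0.54,0,0],[1,-0.11,-0.62,0,0]]]' 20
python3 -c "
from h import *
wh()"
python3 -m crank '[[[1,0.11,-0.62,0,0],[1,0.32,-0.54,0,0],[1,0.48,-0.4,0,0],[1,0.59,-0.21,0,0],[1,0.63,0,0,0],[1,0.59,0.21,0,0],[1,0.48,0.4,0,0],[1,0.32,0.54,0,0],[1,0.11,0.62,0,0]]]' 20
python3 -c "
from h import *
wh()"
```

```text
t: 42.47
tool_pos: [0.4623, -0.0406, 0.243]
tcp_rot: [[0.665, -0.747, 0.009], [-0.747, -0.665, -0.005], [0.01, -0.003, -1.0]]
wrist_force: [13.3, -20.0, -7.5]
width: 0.174
R 41.3 alpha 129.7 Frad -23.8 Ftan_ccw 2.5 Fz -7.5 w 0.174 z 0.2655 t 42.47
t: 43.22
tool_pos: [0.5219, -0.1079, 0.243]
tcp_rot: [[0.665, -0.747, 0.005], [-0.747, -0.665, -0.001], [0.004, -0.003, -1.0]]
wrist_force: [3.4, -1.1, 1.2]
width: 0.175
R 48.6 alpha -46.9 Frad 3.1 Ftan_ccw 1.7 Fz 1.2 w 0.175 z 0.2655 t 43.22
```

```bash
python3 -m crank '[[[1,0.06,0.6,0,0],[1,-0.26,0.54,0,0],[1,-0.48,0.4,0,0],[1,-0.59,0.21,0,0],[1,-0.62,0,0,0],[1,-0.59,-0.21,0,0],[1,-0.48,-0.4,0,0],[1,-0.31,-0.54,0,0],[1,-0.11,-0.62,0,0]]]' 20
python3 -c "
from h import *
WC[:]=[.4906,-.0746,.216];wh()"
python3 -m crank '[[[1,0.11,-0.62,0,0],[1,0.31,-0.54,0,0],[1,0.48,-0.4,0,0],[1,0.59,-0.21,0,0],[1,0.62,0,0,0],[1,0.59,0.21,0,0],[1,0.48,0.4,0,0],[1,0.31,0.54,0,0],[1,0.11,0.62,0,0]]]' 20
python3 -c "
from h import *
WC[:]=[.4906,-.0746,.216];wh()"
```

```text
t: 43.97
tool_pos: [0.4623, -0.0425, 0.2428]
tcp_rot: [[0.664, -0.747, -0.001], [-0.747, -0.664, -0.0], [-0.0, 0.001, -1.0]]
wrist_force: [-0.7, -3.5, 4.4]
width: 0.177
R 42.8 alpha 131.3 Frad -2.2 Ftan_ccw 2.8 Fz 4.4 w 0.177 z 0.2653 t 43.97
t: 44.72
tool_pos: [0.5232, -0.11, 0.2427]
tcp_rot: [[0.664, -0.747, -0.001], [-0.747, -0.664, 0.002], [-0.002, -0.001, -1.0]]
wrist_force: [-4.5, 7.3, 7.7]
width: 0.177
R 48.1 alpha -47.4 Frad -8.4 Ftan_ccw 1.7 Fz 7.7 w 0.177 z 0.2652 t 44.72
```

```bash
python3 -m crank '[[[1,-0.11,0.62,0,0],[1,-0.31,0.54,0,0],[1,-0.48,0.4,0,0],[1,-0.59,0.21,0,0],[1,-0.62,0,0,0],[1,-0.45,-0.15,0,0],[1,0,0,0,0]]]' 20
python3 -c "
from h import *
WC[:]=[.4906,-.0746,.216];wh()
cap('side','s13');crop('s13',190,110,330,230,5,'s13c')"
```

```text
t: 45.3
tool_pos: [0.4488, -0.0882, 0.2427]
tcp_rot: [[0.665, -0.747, -0.001], [-0.747, -0.665, 0.001], [-0.001, 0.001, -1.0]]
wrist_force: [-6.1, 0.6, 7.8]
width: 0.18
R 43.9 alpha -162.0 Frad 5.6 Ftan_ccw -2.5 Fz 7.8 w 0.18 z 0.2652 t 45.3
```

View pics/s13c.png

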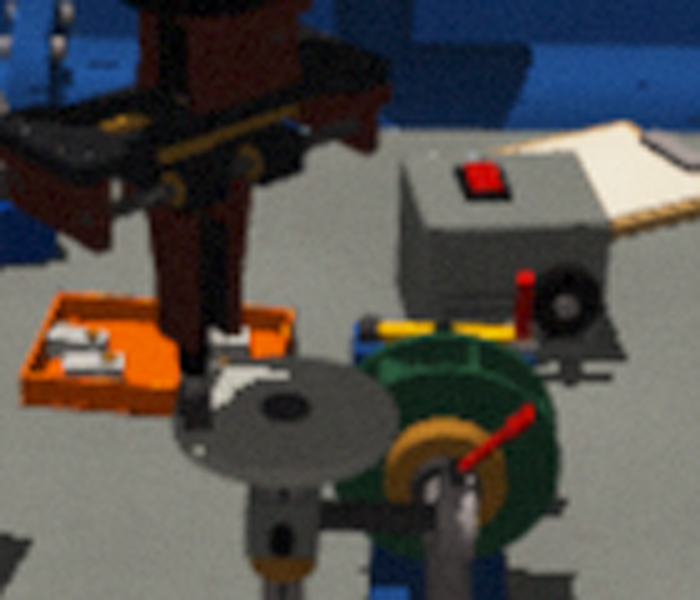

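```bash
python3 -m crank '[[[1,-0.18,-0.03,0,0],[1,-0.18,-0.08,0,0],[1,-0.18,-0.12,0,0],[1,0,0,0,0]]]' 20
python3 -c "
from h import *
WC[:]=[.4906,-.0746,.216];wh()"
python3 -m crank '[[[1,-0.06,-0.05,0,0],[1,0,0,0,0]]]' 20
python3 -c "
from h import *
WC[:]=[.4906,-.0746,.216];wh()"
python3 -m crank '[[[1,-0.06,-0.05,0,0],[1,0,0,0,0]]]' 20
python3 -c "
from h import *
WC[:]=[.4906,-.0746,.216];wh()"
```

```text
t: 45.68
tool_pos: [0.4468, -0.075, 0.2428]
tcp_rot: [[0.665, -0.747, 0.003], [-0.747, -0.665, 0.0], [0.001, -0.002, -1.0]]
wrist_force: [2.8, 2.0, 4.4]
width: 0.176
R 43.8 alpha -179.5 Frad -2.8 Ftan_ccw -2.0 Fz 4.4 w 0.176 z 0.2653 t 45.68
t: 45.85
tool_pos: [0.4468, -0.0739, 0.2428]
tcp_rot: [[0.665, -0.747, 0.002], [-0.747, -0.665, -0.0], [0.001, -0.002, -1.0]]
wrist_force: [4.0, 0.5, 5.1]
width: 0.176
R 43.8 alpha 179.0 Frad -4.0 Ftan_ccw -0.6 Fz 5.1 w 0.176 z 0.2653 t 45.85
t: 46.02
tool_pos: [0.4469, -0.0722, 0.2428]
tcp_rot: [[0.664, -0.747, 0.002], [-0.747, -0.664, -0.0], [0.002, -0.002, -1.0]]
wrist_force: [4.6, -0.1, 4.5]
width: 0.175
R 43.8 alpha 176.9 Frad -4.6 Ftan_ccw -0.2 Fz 4.5 w 0.175 z 0.2653 t 46.02
```

```bash
W='import h;from h import *
WC[:]=[.4906,-.0746,.216];wh()'
python3 -m crank '[[[1,-0.06,-0.05,0,0],[1,0,0,0,0]]]' 20 | grep t:; python3 -c "$W"
python3 -m crank '[[[1,-0.06,-0.05,0,0],[1,0,0,0,0]]]' 20 | grep t:; python3 -c "$W"
python3 -m crank '[[[1,-0.06,-0.05,0,0],[1,0,0,0,0]]]' 20 | grep t:; python3 -c "$W"
```

```text
t: 46.18
tcp_rot: [[0.664, -0.747, 0.003], [-0.747, -0.664, -0.001], [0.002, -0.002, -1.0]]
R 43.8 alpha 174.5 Frad -6.0 Ftan_ccw 0.3 Fz 4.6 w 0.176 z 0.2653 t 46.18
t: 46.35
tcp_rot: [[0.664, -0.748, 0.003], [-0.748, -0.664, -0.001], [0.003, -0.002, -1.0]]
R 43.8 alpha 172.2 Frad -6.6 Ftan_ccw -0.3 Fz 4.2 w 0.174 z 0.2653 t 46.35
t: 46.52
tcp_rot: [[0.664, -0.747, 0.004], [-0.748, -0.664, -0.001], [0.003, -0.002, -1.0]]
R 43.8 alpha 169.7 Frad -7.8 Ftan_ccw 1.1 Fz 2.7 w 0.178 z 0.2653 t 46.52
```

Run:
```python
from h import *
cap('side','s14');crop('s14',215,160,275,230,9,'s14c')
cap('top','t14')
z=np.load('pics/s14.npz');w=world('side',z['d'])
K=[stand3(-85-18*0,-85-18,h) for h in(139,170)]
print([(proj('side',k)[0]-[215,160]+.5)*9 for k in K])
```

```text
[array([274.79188118, 558.99098115]), array([276.00915241, 465.33757292])]
```

View pics/s14c.png

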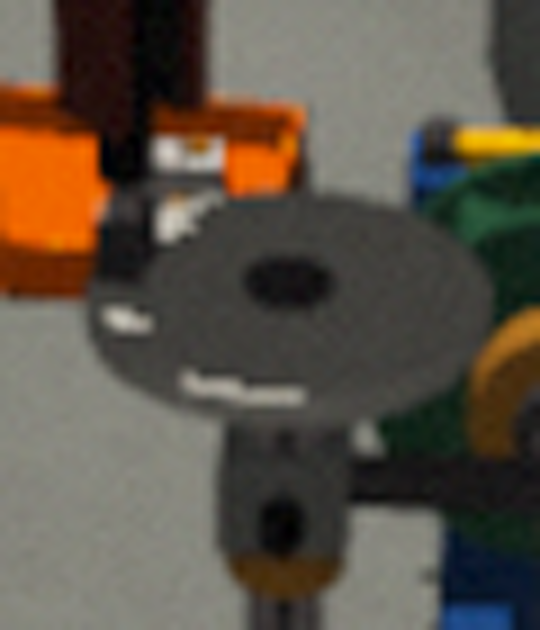

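```bash
W='import h;from h import *
WC[:]=[.4906,-.0746,.216];wh()'
python3 -m crank '[[[1,-0.05,-0.07,0,0],[1,0,0,0,0]]]' 20 | grep t:; python3 -c "$W"
python3 -m crank '[[[1,-0.05,-0.07,0,0],[1,0,0,0,0]]]' 20 | grep t:; python3 -c "$W"
python3 -m crank '[[[1,-0.05,-0.07,0,0],[1,0,0,0,0]]]' 20 | grep t:; python3 -c "$W"
```

```text
t: 46.78
tcp_rot: [[0.665, -0.747, 0.004], [-0.747, -0.665, -0.003], [0.004, -0.001, -1.0]]
R 43.8 alpha 167.9 Frad -7.6 Ftan_ccw 4.8 Fz 2.4 w 0.18 z 0.2653 t 46.78
t: 46.95
tcp_rot: [[0.665, -0.747, 0.002], [-0.747, -0.665, -0.005], [0.006, 0.002, -1.0]]
R 44.0 alpha 166.8 Frad -7.1 Ftan_ccw 11.0 Fz 4.3 w 0.179 z 0.2653 t 46.95
t: 47.12
tcp_rot: [[0.665, -0.746, 0.001], [-0.746, -0.665, -0.007], [0.006, 0.004, -1.0]]
R 44.6 alpha 165.6 Frad -5.6 Ftan_ccw 17.0 Fz 6.5 w 0.181 z 0.2653 t 47.12
```

Hard stop reached, with the tangential force climbing to 17 N. I'll relax, release and look.

```bash
W='import h;from h import *
WC[:]=[.4906,-.0746,.216];wh()'
python3 -m crank '[[[1,0.05,0.07,0,0],[1,0.05,0.05,0,0],[1,0,0,0,0]]]' 20 | grep t:; python3 -c "$W"
python3 -m crank '[[[0.5,0,0,0,0],[0.5,0,0,0,0],[0.5,0,0,0,0],[0.5,0,0,0,0],[0.5,0,0,-0.7,0],[0.5,0,0,-0.8,0],[0.5,0,0,-0.8,0],[0.5,0,0,-0.8,0]]]'
python3 - <<'E'
from h import *
cap('side','s15');crop('s15',200,130,320,230,6,'s15c');cap('top','t15');crop('t15',250,150,350,230,7,'t15c')
E
```

```text
t: 47.37
tcp_rot: [[0.664, -0.748, 0.002], [-0.748, -0.664, -0.001], [0.002, -0.001, -1.0]]
R 44.4 alpha 167.1 Frad -3.6 Ftan_ccw 2.1 Fz 7.2 w 0.175 z 0.2653 t 47.37
t: 48.03
tool_pos: [0.4455, -0.0638, 0.3201]
tcp_rot: [[0.664, -0.747, -0.002], [-0.747, -0.664, 0.0], [-0.002, 0.001, -1.0]]
wrist_force: [-0.1, -0.6, 0.3]
width: 0.502
```

View pics/s15c.png

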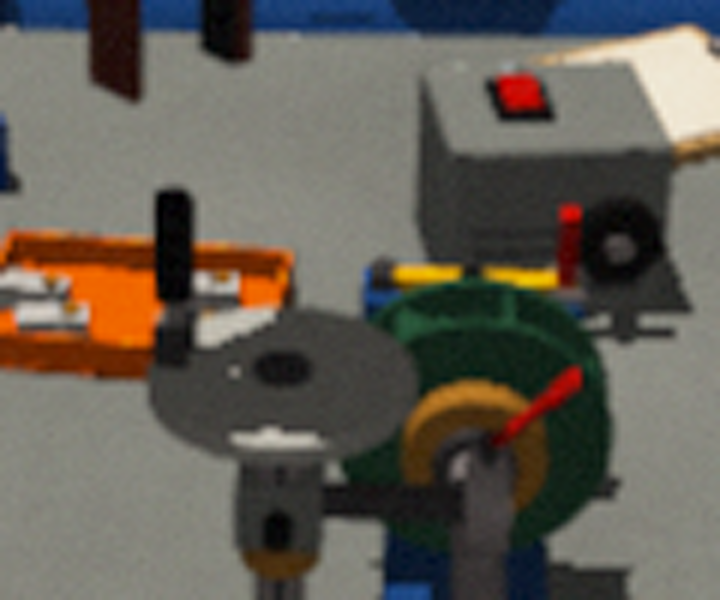

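View pics/t15c.png

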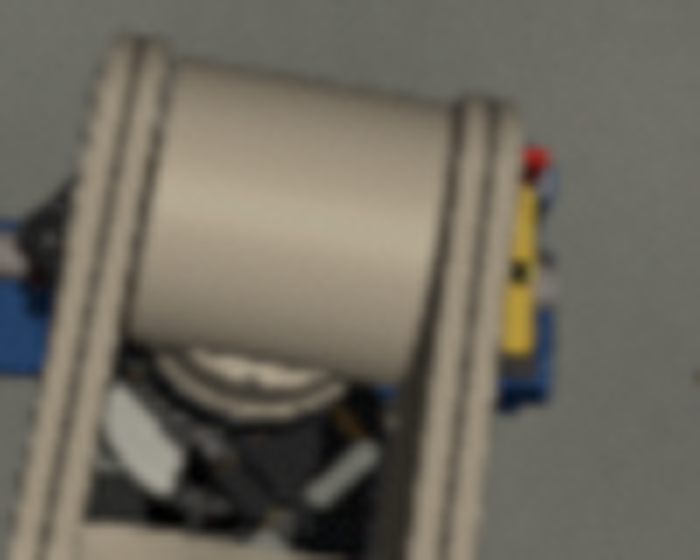

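The handle is upright at crop (175,250), the lever is still raised at (545,405), and the carriage sits on the collar. Next I'll lower the lever.

Run:
```python
from h import *
T=stand3(34,-85,0);print(T);plan(T[0]+.001,T[1]-.001,.26,-2.5)
z=np.load('pics/s15.npz');w=world('side',z['d']);q=z['p'].astype(int)
m=(q[...,0]>110)&(q[...,1]<60)&(q[...,2]<70)&(np.hypot(w[...,0]-.6,w[...,1]+.078)<.05)
print(w[m][:,:].round(3)[::4], stand3(0,-85,183))
```

```text
[ 0.60755999 -0.07760216  0.        ]
turn -7.64 shift x 6.45 y 0.30 z 3.39 | now [ 0.4477 -0.0642  0.3447] -48.4 q6 129.0 t 48.1 F [ 0.1 -0.2  0.1] w 0.502
[[ 0.608 -0.076  0.218]
 [ 0.609 -0.084  0.22 ]
 [ 0.607 -0.085  0.218]
 [ 0.599 -0.077  0.207]
 [ 0.598 -0.082  0.207]
 [ 0.592 -0.078  0.199]
 [ 0.587 -0.083  0.196]] [ 0.57359235 -0.0761191   0.183     ]
```

```bash
python3 -m crank '[[[1,0,0,0,-1],[1,0,0,0,-1],[1,0,0,0,-1],[1,0,0,0,-1],[1,0,0,0,-1],[1,0,0,0,-1],[1,0,0,0,-1],[1,0,0,0,-0.65],[1,0.8,0,0,0],[1,0.9,0.1,0,0]]]'
python3 -m crank '[[[1,1,0.1,0,0],[1,1,0.1,0,0],[1,1,0,0,0],[1,1,0,0,0],[1,0.7,0,0,0],[1,0,0,0.8,0],[1,0,0,1,0],[1,0,0,1,0],[1,0,0,0.5,0],[1,0,0,0,0]]]'
python3 - <<'E'
from h import *
T=stand3(34,-85,0);plan(T[0]+.001,T[1]-.002,.23,-2.5)
cap('side','s16');crop('s16',240,110,330,210,6,'s16c')
E
```

```text
t: 48.97
tool_pos: [0.4876, -0.0679, 0.3184]
tcp_rot: [[0.999, -0.043, -0.002], [-0.043, -0.999, 0.001], [-0.002, -0.0, -1.0]]
wrist_force: [-0.2, -0.1, 0.7]
width: 0.006
t: 49.8
tool_pos: [0.603, -0.078, 0.2327]
tcp_rot: [[0.999, -0.043, -0.008], [-0.043, -0.999, 0.001], [-0.008, -0.001, -1.0]]
wrist_force: [-1.0, 0.1, -0.1]
width: 0.004
turn 0.0 shift x 0.22 y 0.06 z 1.01 | now [ 0.603  -0.078   0.2552] -2.5 q6 84.0 t 49.8 F [-1.   0.1 -0.1] w 0.004
```

View pics/s16c.png

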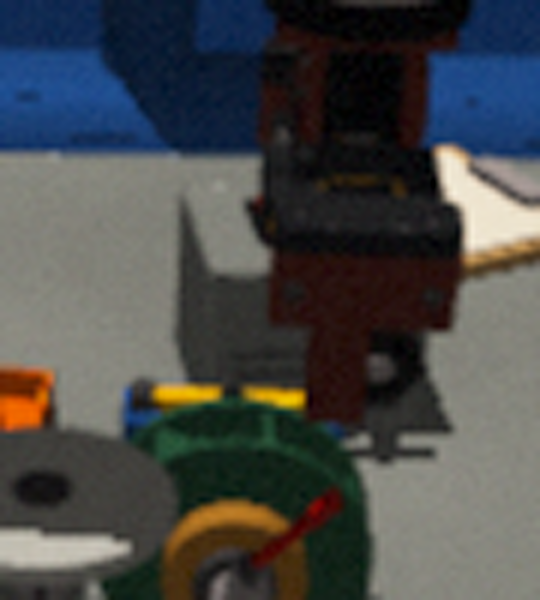

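```bash
python3 -m crank '[[[1,0,0.04,0.4,0],[1,0,0,0.4,0],[1,0,0,0.3,0],[1,0,0,0.3,0],[1,0,0,0.3,0],[1,0,0,0.3,0],[1,0,0,0.3,0]]]'
python3 -m crank '[[[1,0,0,0.2,0],[1,0,0,0.1,0],[1,0,0,0,0]]]'
python3 -m crank '[[[1,0,0,0.08,0],[1,0,0,0,0]]]'
```

```text
t: 50.43
tool_pos: [0.6064, -0.0795, 0.1796]
tcp_rot: [[0.999, -0.043, 0.001], [-0.043, -0.999, -0.0], [0.001, 0.0, -1.0]]
wrist_force: [-0.2, 0.5, 0.4]
width: 0.002
t: 50.68
tool_pos: [0.6049, -0.0793, 0.1711]
tcp_rot: [[0.999, -0.043, -0.002], [-0.043, -0.999, 0.0], [-0.002, -0.0, -1.0]]
wrist_force: [-0.6, -0.9, -0.5]
width: 0.005
t: 50.85
tool_pos: [0.6055, -0.0794, 0.17]
tcp_rot: [[0.999, -0.043, -0.001], [-0.043, -0.999, 0.0], [-0.001, -0.0, -1.0]]
wrist_force: [0.8, 0.8, 0.5]
width: 0.005
```

```bash
python3 -m crank '[[[1,0,0,0.1,0],[1,0,0,0.1,0],[1,0,0,0,0]]]'
python3 -m crank '[[[1,0,0,0.06,0],[1,0,0,0,0]]]'
python3 -m crank '[[[1,0,0,0.06,0],[1,0,0,0,0]]]'
```

```text
t: 51.1
tool_pos: [0.6057, -0.0794, 0.1649]
tcp_rot: [[0.999, -0.043, -0.0], [-0.043, -0.999, -0.0], [-0.0, 0.0, -1.0]]
wrist_force: [-0.1, -0.8, 0.2]
width: 0.003
t: 51.27
tool_pos: [0.6058, -0.0795, 0.1636]
tcp_rot: [[0.999, -0.043, -0.0], [-0.043, -0.999, -0.0], [-0.0, 0.0, -1.0]]
wrist_force: [-0.0, -0.8, -0.1]
width: 0.004
t: 51.43
tool_pos: [0.6059, -0.0794, 0.1622]
tcp_rot: [[0.999, -0.043, 0.0], [-0.043, -0.999, 0.0], [0.0, -0.0, -1.0]]
wrist_force: [0.2, -0.2, 0.7]
width: 0.006
```

```bash
python3 -m crank '[[[1,0,0,0.06,0],[1,0,0,0,0]]]'
python3 -m crank '[[[1,0,0,0.06,0],[1,0,0,0,0]]]'
python3 - <<'E'
from h import *
cap('side','s17');crop('s17',240,130,330,230,6,'s17c')
E
```

```text
t: 51.6
tool_pos: [0.606, -0.0795, 0.1617]
tcp_rot: [[0.999, -0.043, 0.001], [-0.043, -0.999, -0.0], [0.001, 0.0, -1.0]]
wrist_force: [-3.4, 0.6, 8.0]
width: 0.005
t: 51.77
tool_pos: [0.6061, -0.0795, 0.1613]
tcp_rot: [[0.999, -0.043, 0.001], [-0.043, -0.999, -0.0], [0.001, 0.0, -1.0]]
wrist_force: [-5.1, 0.7, 16.1]
width: 0.008
```

View pics/s17c.png

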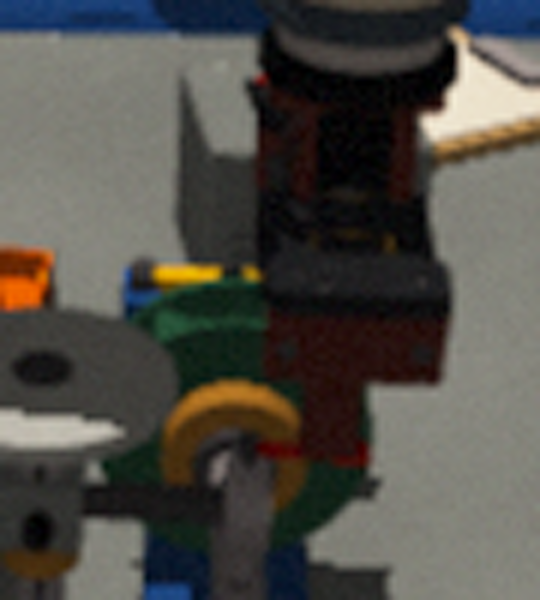

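Lever is level on its stop. I'll retract and locate the handle.

```bash
python3 -m crank '[[[1,0,0,-0.8,0],[1,0,0,-1,0],[1,0,0,-1,0],[1,0,0,-1,0],[1,0,0,-1,0],[1,0,0,-1,0],[1,0,0,-1,0],[1,0,0,-0.5,0]]]'
python3 - <<'E'
from h import *
cap('side','s18');crop('s18',200,130,320,230,6,'s18c');cap('top','t18');crop('t18',240,150,340,230,7,'t18c')
z=np.load('pics/s18.npz');w=world('side',z['d']);q=z['p'].astype(int)
for z0 in(.225,.235,.245,.255,.265,.275,.285):
    m=(abs(w[...,0]-.447)<.03)&(abs(w[...,1]+.065)<.03)&(w[...,2]>z0-.005)&(w[...,2]<z0+.005)
    P=w[m]
    if len(P):print(z0,len(P),P.mean(0).round(4),P.min(0).round(4),P.max(0).round(4))
E
```

```text
t: 52.48
tool_pos: [0.6067, -0.0796, 0.3449]
tcp_rot: [[0.999, -0.043, 0.004], [-0.043, -0.999, -0.001], [0.004, 0.0, -1.0]]
wrist_force: [1.0, 0.3, 0.3]
width: 0.006
0.225 28 [ 0.4482 -0.0682  0.2257] [ 0.4408 -0.075   0.2201] [ 0.4551 -0.0542  0.23  ]
0.235 22 [ 0.4485 -0.0664  0.2335] [ 0.4409 -0.0744  0.23  ] [ 0.4552 -0.0562  0.2382]
0.245 18 [ 0.448  -0.0681  0.2459] [ 0.441  -0.0733  0.2408] [ 0.4553 -0.0638  0.2495]
0.255 26 [ 0.4484 -0.0677  0.2548] [ 0.4409 -0.0727  0.25  ] [ 0.4554 -0.0602  0.2598]
0.265 26 [ 0.4487 -0.0677  0.2651] [ 0.4412 -0.0712  0.2602] [ 0.4554 -0.0603  0.2698]
0.275 26 [ 0.4484 -0.068   0.2753] [ 0.4412 -0.0726  0.2701] [ 0.4555 -0.0618  0.2798]
0.285 33 [ 0.4486 -0.0667  0.2858] [ 0.4414 -0.0722  0.2802] [ 0.4555 -0.0585  0.2894]
```

View pics/s18c.png

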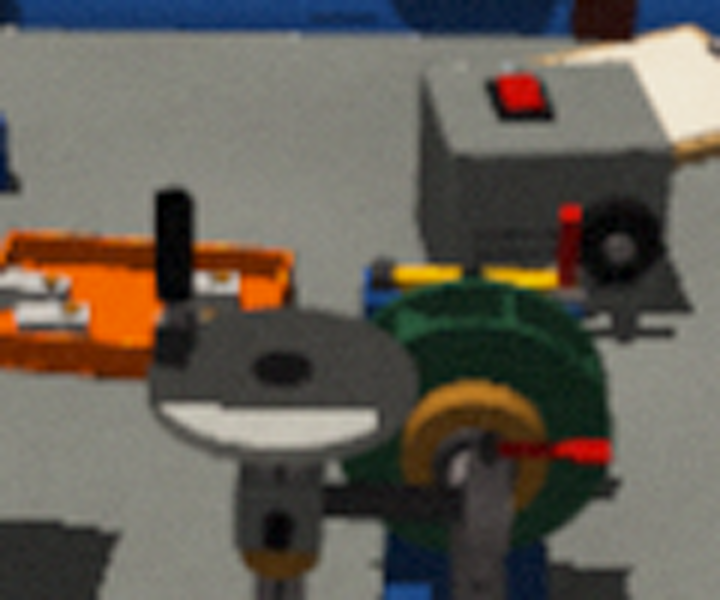

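View pics/t18c.png

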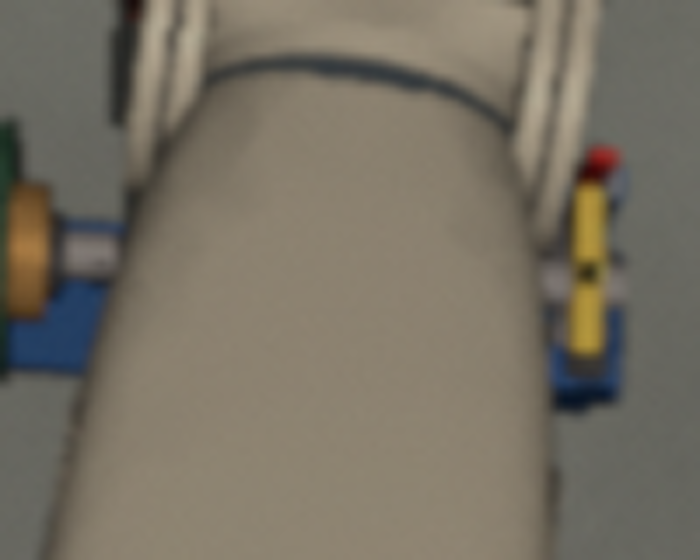

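The handle stands upright at about (0.448,-0.065). I'll fold it by pushing inward from outside with the fingers shut, then pressing down.

```bash
python3 -c "
from h import *
plan(.4161,-.0589,.345,-11)"
```

```text
turn 1.42 shift x -7.65 y 0.64 z 0.86 | now [ 0.6069 -0.0796  0.3664] -2.5 q6 84.0 t 52.6 F [ 1.2 -0.  -0.7] w 0.007
```

```bash
python3 -m crank '[[[1,0,0,0,0.7],[1,-0.6,0,0,0.72],[1,-1,0.1,0,0],[1,-1,0.1,0,0],[1,-1,0.1,0,0],[1,-1,0.1,0,0],[1,-1,0.1,0,0],[1,-1,0.1,0,0],[1,-1,0.04,0,0],[1,0,0,0,0]]]'
python3 -c "
from h import *
plan(.4161,-.0589,.267,-11)"
```

```text
t: 53.42
tool_pos: [0.4114, -0.0593, 0.3396]
tcp_rot: [[0.982, -0.191, -0.005], [-0.191, -0.982, 0.001], [-0.005, 0.0, -1.0]]
wrist_force: [0.4, -0.1, 0.5]
width: 0.005
turn -0.0 shift x 0.18 y -0.05 z 3.80 | now [ 0.4114 -0.0593  0.3621] -11.0 q6 91.0 t 53.4 F [ 0.4 -0.1  0.5] w 0.005
```

```bash
python3 -m crank '[[[1,0,0,0.8,0],[1,0,0,1,0],[1,0,0,1,0],[1,0,0,0.8,0],[1,0,0,0.2,0],[1,0.3,0,0,0],[1,0.3,0,0,0],[1,0.2,0,0,0],[1,0.2,0,0,0],[1,0.2,0,0,0]]]'
python3 -m crank '[[[1,0.2,0,0.03,0],[1,0.2,0,0.03,0],[1,0.2,0,0.04,0],[1,0.2,0,0.05,0]]]'
python3 - <<'E'
from h import *
plan(.4475,-.065,.267,-11)
cap('side','s19');crop('s19',190,110,320,220,6,'s19c')
E
```

```text
t: 54.25
tool_pos: [0.4463, -0.0659, 0.2473]
tcp_rot: [[0.982, -0.191, 0.0], [-0.191, -0.982, -0.0], [0.0, -0.0, -1.0]]
wrist_force: [-3.0, 1.6, -0.8]
width: 0.006
t: 54.58
tool_pos: [0.4658, -0.0697, 0.2431]
tcp_rot: [[0.982, -0.191, 0.001], [-0.191, -0.982, -0.0], [0.001, 0.0, -1.0]]
wrist_force: [-2.2, 0.8, 0.0]
width: 0.006
turn 0.0 shift x -0.75 y -0.04 z -0.05 | now [ 0.4658 -0.0697  0.2656] -11.0 q6 91.0 t 54.6 F [-2.2  0.8  0. ] w 0.006
```

View pics/s19c.png

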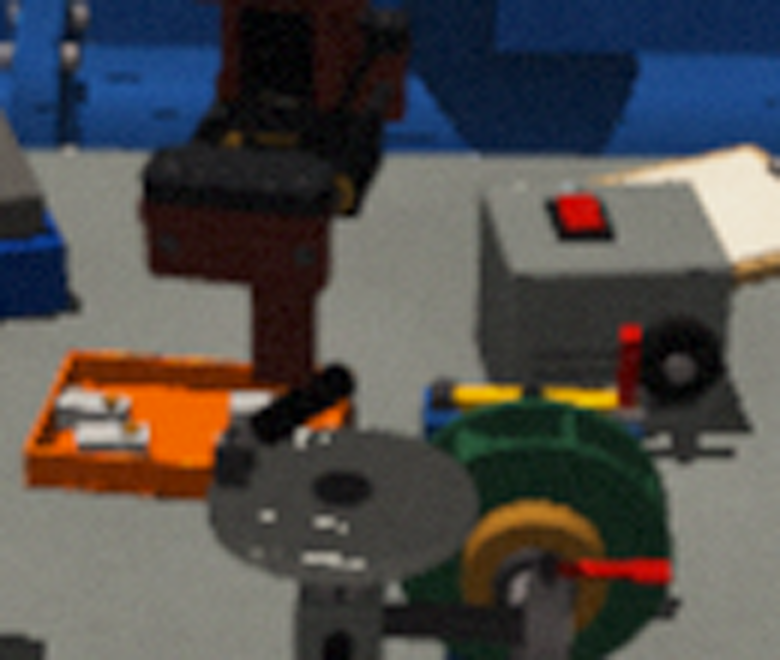

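```bash
python3 -m crank '[[[1,0.25,0,0.1,0],[1,0.2,0,0.15,0],[1,0.2,0,0.2,0],[1,0.15,0,0.2,0],[1,0.05,0,0.2,0]]]'
python3 -m crank '[[[1,0,0,0.1,0],[1,0,0,0.06,0]]]'
python3 -m crank '[[[1,0,0,0.05,0],[1,0,0,0,0]]]'
```

```text
t: 55.05
tool_pos: [0.4871, -0.0739, 0.2213]
tcp_rot: [[0.982, -0.191, 0.001], [-0.191, -0.982, -0.0], [0.001, 0.0, -1.0]]
wrist_force: [1.1, -0.4, 2.1]
width: 0.005
t: 55.22
tool_pos: [0.4866, -0.0737, 0.2174]
tcp_rot: [[0.982, -0.191, 0.001], [-0.191, -0.982, -0.0], [0.001, -0.0, -1.0]]
wrist_force: [0.7, -0.4, 2.3]
width: 0.001
t: 55.38
tool_pos: [0.4861, -0.0736, 0.2165]
tcp_rot: [[0.982, -0.191, 0.001], [-0.191, -0.982, -0.0], [0.001, -0.0, -1.0]]
wrist_force: [0.2, 0.7, 1.9]
width: 0.006
```

Contact expected at reported ~0.2155.

```bash
python3 -m crank '[[[1,0,0,0.05,0],[1,0,0,0,0]]]'
python3 -m crank '[[[1,0,0,0.05,0],[1,0,0,0,0]]]'
python3 -m crank '[[[1,0,0,0.05,0],[1,0,0,0,0]]]'
```

```text
t: 55.55
tool_pos: [0.4862, -0.0736, 0.2154]
tcp_rot: [[0.982, -0.191, 0.001], [-0.191, -0.982, -0.0], [0.001, 0.0, -1.0]]
wrist_force: [1.9, -0.1, 1.3]
width: 0.003
t: 55.72
tool_pos: [0.4863, -0.0737, 0.2145]
tcp_rot: [[0.982, -0.191, 0.001], [-0.191, -0.982, -0.0], [0.001, -0.0, -1.0]]
wrist_force: [0.5, -0.3, 6.3]
width: 0.005
t: 55.88
tool_pos: [0.4865, -0.0737, 0.2139]
tcp_rot: [[0.982, -0.191, 0.001], [-0.191, -0.982, -0.0], [0.001, 0.0, -1.0]]
wrist_force: [-2.3, 0.9, 11.5]
width: 0.004
```

Flat on the stop. I'll back off to the side and check everything.

```bash
python3 -m crank '[[[1,0,0,-0.8,0],[1,0,0,-1,0],[1,0,0,-1,0],[1,0,0,-1,0],[1,-0.8,0.3,0,0],[1,-0.8,0.8,0,0],[1,-0.8,1,0,0],[1,-0.3,1,0,0],[1,0,1,0,0],[1,0,1,0,0]]]'
python3 -m crank '[[[1,0,1,0,0],[1,0,1,0,0],[1,0,1,0,0],[1,0,1,0,0],[1,0,1,0,0],[1,0,1,0,0],[1,0,1,0,0],[1,0,1,0,0],[1,0,1,0,0],[1,0,1,0,0]]]'
python3 - <<'E'
from h import *
print(st()[0],st()[1])
cap('side','s20');crop('s20',190,130,330,240,5,'s20c');cap('top','t20');crop('t20',130,150,390,280,3,'t20c')
E
```

```text
t: 56.72
tool_pos: [0.3939, -0.1864, 0.3076]
tcp_rot: [[0.982, -0.191, -0.001], [-0.191, -0.982, 0.0], [-0.001, -0.0, -1.0]]
wrist_force: [1.2, -0.4, 0.6]
width: 0.004
t: 57.55
tool_pos: [0.3468, -0.4319, 0.3071]
tcp_rot: [[0.982, -0.191, -0.001], [-0.191, -0.982, 0.001], [-0.001, -0.001, -1.0]]
wrist_force: [0.6, -0.4, -0.1]
width: 0.002
[ 0.34678303 -0.431853    0.32960799] -11.004439901726249
```

View pics/s20c.png

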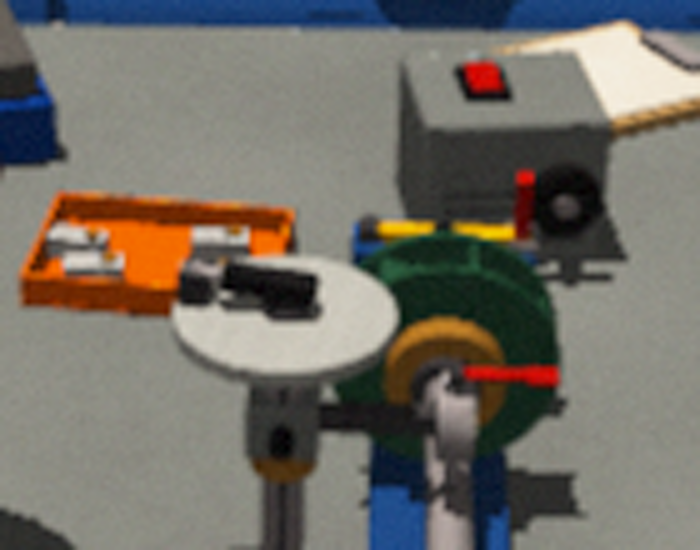

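View pics/t20c.png

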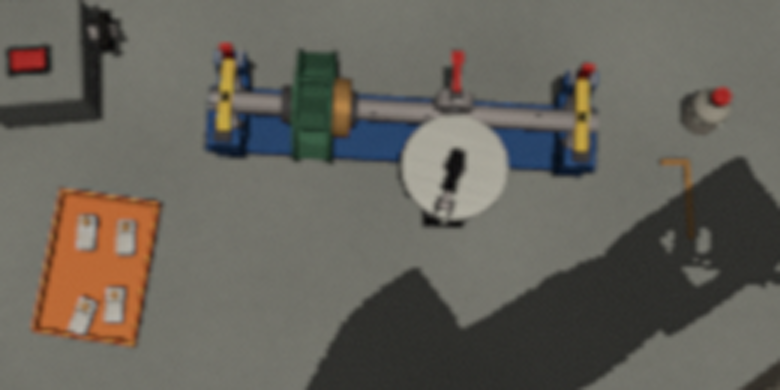

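```bash
python3 - <<'E'
from h import *
z=np.load('pics/t20.npz');w=world('top',z['d']);p=z['p'].astype(int)
m=(np.hypot(w[...,0]-.489,w[...,1]+.073)<.054)&(w[...,2]>.2)&(p.max(-1)<80);P=w[m]
l=cv2.fitLine((P[:,:2]*1000).astype(np.float32),cv2.DIST_L2,0,.01,.01).ravel();print(len(P),l,np.degrees(np.arctan2(l[1],l[0])),P[:,2].mean(),P[:,2].max())
P=blob(w,.489,-.073,.054,.21,.222);print('wheel',P[:,:2].mean(0),rect(P))
for u,v in[(82,313),(115,303),(86,232),(125,237)]:
    a,b=150+v//3,130+u//3;print(w[a-1:a+2,b-1:b+2,2].round(3).tolist(), w[a,b].round(3))
# lever
m=(p[...,0]>110)&(p[...,1]<60)&(p[...,2]<70)&(np.hypot(w[...,0]-.61,w[...,1]+.078)<.05);Q=w[m];print('lever',Q.min(0).round(3),Q.max(0).round(3),np.median(Q,0).round(3))
E
python3 - <<'E'
from h import *
crop('s20',220,170,280,240,9,'s20d')
print([((proj('side',stand3(-85,-85-18,h))[0]-[220,170]+.5)*9).round() for h in(139,170)])
print([((proj('side',stand3(x,-78,h))[0]-[190,130]+.5)*5).round() for x,h in((52,186),(10,186))])
E
```

```text
65 [ 9.7012371e-01 -2.4261084e-01  4.8130743e+02 -7.2739082e+01] -14.040684 0.23636032787083455 0.2418522351044271
wheel [ 0.49004246 -0.0738392 ] (array([488.2, -73.5]), array([105., 105.]), 63.6)
[[0.021, 0.023, 0.024], [0.018, 0.021, 0.021], [0.028, 0.019, 0.021]] [0.349 0.344 0.021]
[[0.025, 0.024, 0.026], [0.022, 0.024, 0.025], [0.014, 0.019, 0.023]] [0.36  0.305 0.024]
[[0.023, 0.021, 0.026], [0.023, 0.025, 0.025], [0.025, 0.021, 0.026]] [0.443 0.346 0.025]
[[0.027, 0.025, 0.02], [0.019, 0.024, 0.022], [0.022, 0.018, 0.021]] [0.437 0.3   0.024]
lever [ 0.578 -0.088  0.   ] [ 0.658 -0.076  0.191] [ 0.611 -0.079  0.184]
[array([230., 469.]), array([231., 375.])]
[array([559., 363.]), array([474., 360.])]
```

View pics/s20d.png

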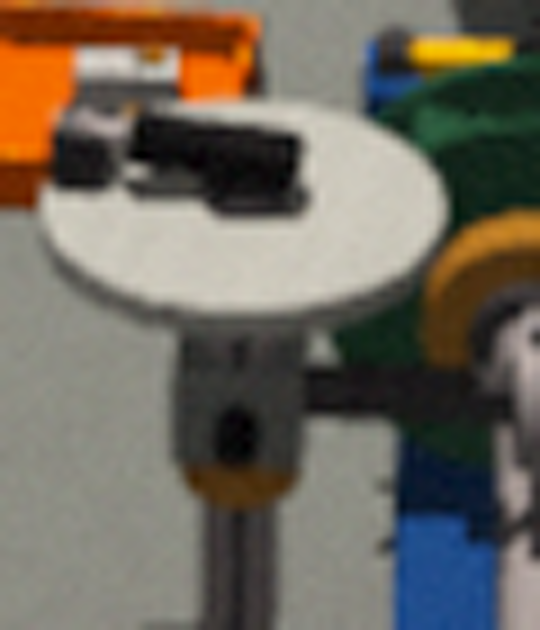

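```bash
python3 -c "
from h import *
print(workorder.close_job())"
```

```text
the job is handed in; nothing more can be done
None
```

I did all the steps in the order asked and handed the job in at about 58 s of the 210 s allowed.

**Last checks (both cameras, arm clear):**
- **Weights:** all four lie flat in the orange tray. One was nudged a little during the run but stayed inside.
- **Keepers:** both are level. A 9–10 N press on each tab met resistance at the closed height.
- **Carriage:** it sits on the brass collar, wound until the handwheel hit its hard stop. The lift lever stayed raised throughout.
- **Lift lever:** level, pressed onto its stop with about 16 N.
- **Crank handle:** folded flat, pressed onto its stop with about 11 N.
- **Hex key and oil bottle:** not touched, and they look unmoved.

**Trouble and disagreements:**
- The reported tool height was about 22.5 mm below the real one, so my first close on a weight was an empty one above it. I corrected for this afterwards.
- The grip slipped once while I was unfolding the handle, so I re-gripped it.
- The handle may have been about 0.1 rad short of fully upright for part of the first turn. It was against its upright stop from then on.
- At the hard stop the handle points roughly 8–11° past the nominal zero. That fits the stop being just below zero.

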